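Put the rinsed cup on the air dryer and start the drying cycle

ROBOT

A 6-joint arm with a two-finger parallel gripper is mounted at the origin on a cart in front of the work surface, level with it; the furniture and walls round the work are solid. World frame = base frame: x ahead of the robot, y to its left, z up, the work surface at z = 0. Lengths are in m, angles in rad, forces in N, time in s.
With the tool pointing down it reaches from about 0.4 to 0.825 m from the base axis. Payload 7 kg.
Tool frame: the origin (TCP) lies between the finger pads; the fingertips stand 8 mm ahead of it and the grasp point (between the pads) lies 11 mm behind it; z points along the fingers, y is the line along which they close (so a half turn about z gives the same grasp; the last joint's range is limited). The gripper opens to 88 mm and grips with 3 to 60 N. Pads are 19 mm wide; open, the fingers measure 130 mm over their backs; the gripper's body (78 mm by 193 mm) begins 47 mm behind the grasp point.
Start: joints at [-0.906, 0.359, 0.012, 0, -1.224, -0.288], TCP at [0.248, -0.628, 0.195] pointing down, gripper open.
Joint ranges: [-3.07, 3.07], [-1.43, 2.12], [-1.02, 1.25], [-3.03, 1.67], [-3.05, -0], [-3.03, 3.03]. Speed limits (rad/s): [2.39, 2.39, 3.01, 3.14, 3.14, 3.14].

INTERFACE

Orientations are given as a unit quaternion [w, x, y, z].
In Python, from cell import ctrl gives the robot as it stands.
- The arm moves only by the tool drive_tool, never from a script. Its argument "steps" is a list of rows, each an object with "travel": the shift along the tool's x, y, z scaled (see below), a list of three; "delta_rot": the turn, a rotation vector about the tool's x, y, z scaled (see below), a list of three. In form: [{"travel": [dx, dy, dz], "delta_rot": [ax, ay, az]}, ...]. A call has 1 to 12 rows; each row shifts and turns the commanded pose from where the row before left it, along the tool's axes as they then stand; what a row does not reach is not made up. The controller multiplies each number of a shift by 0.02 m and each number of a turn by 0.12 rad. A row lasts 1/12 s, in which the tool goes at most 41.7 mm and 7.16 degrees, less where a joint would pass 70% of its speed; a pose out of reach is approached as far as the arm can. A call with a number of a shift or a turn outside -1 to 1 is refused whole. A call with a gripper value outside its range is refused whole. "hand" is the closure, from 0 (fully open) to 1 (shut), set as the call begins (left out, the last holds). The fingers move at their own pace and stop on an object; "force" is the grip in N (left out, the last holds). Time passes only in rows, so rows that do not move let the fingers close. It gives the time, the measured TCP pose, the force, the opening and the grip force at its end, in the units of the state.
- ctrl.get_obs(): the state, without advancing time (a new reading comes with each control period).
- ctrl.read_camera(name): name is "side" or "top" or "wrist"; returns the picture (420x560x3 uint8, red, green, blue); there is no depth.
- ctrl.camera_params(name): a dict with "fx", "fy", "cx", "cy" (pixels), "distortion" ([k1, k2, p1, p2, k3] as OpenCV has them; the pictures are not rectified), "rvec" (rotation vector, rad) and "tvec" (3), from world to camera coordinates, as OpenCV has them; the wrist camera has in their place "T_tool_cam" (4x4, takes a point from camera to tool coordinates, whose origin is the TCP and whose axes are the flange's). Camera axes: x right, y down, z forward; pixel columns grow to the right and rows downward; lengths in m; the calibration is good to about 2 mm. A picture is of the moment at which its call begins: read the wrist's pose just before it. camera_params takes no time and is no camera call.
- ctrl.finish_job(): hands the job in; it is judged then, once.
Trained networks look in the newest picture that a camera, given by its name, has taken for a name from the list of things; names that differ only in an ending like _2 or _b are one class to them, and where a whole thing is asked for, a point or a joint stands for the part that bears it (a point fixed in the world has none). Each returns a list of dicts, best first, with "conf" (0 to 1); they miss things now and then, are a little off and sometimes report something else, mostly with a low value. They report only what shows in the picture. A call takes as long as a camera call. They do not tell look-alikes from the thing itself.
- ctrl.boxes_of(camera, target): "centre" ([x, y, z] in m, in world coordinates, good to about 4 mm: the middle of the surface that is visible of it).
- ctrl.spot_point(camera, target): "centre" ([x, y, z] in m, in world coordinates, good to about 4 mm: a listed point, or the origin of a listed thing).
The state is a dict: "time": time; "joint_pos": joint angles; "joint_velocities": joint speeds; "tau": joint torques, N m; "eef_pos": TCP position; "ee_rot": TCP orientation; "force": force on the tool from outside, world axes, zero at the start; "wrist_torque": the same for the moment, N m; "gripper_width": finger opening in m; "grasp_force": force on a finger pad.
Only numpy, scipy, OpenCV 4.12 (cv2) and the standard library are available. Lean on these libraries where they do the work, as an engineer would, in place of code of your own. Each camera call takes 0.05 s, during which the arm holds its last target. There are 200 camera calls.

TASK

The tall steel cup has been rinsed and is draining on the wire rack. Hang it upside down over the tall air peg of the bench dryer, lowering it in your grip until its rim is down on the steel deck before you let go. Then start the dryer, pressing one key at a time, each fully down and let up again: first the round key (fan), then the square key (heater), then the long bar key (start); leave the small round key (cancel), the little cup that is already drying and the blue-capped vial alone.

Things in the scene. Friction and masses are not known exactly. Their poses are not given: they have to be found in the camera images.
- dryer: Bench air dryer, fixed, grey, 172 mm wide (y); origin at table height midway across, x -95 mm its front edge, x +75 its rear edge, z up. Rear: flat steel deck, x -16 to +71, top at z 66 mm, edge lip 2 mm; air pegs at x +30, y +42 and -42 mm (either way round). Front: black key panel sloping 10 degrees down to the front; keys at x -58, y +54, +18, -18, -54 mm, in any order.
- tall_peg: Tall upright aluminium air peg, fixed on the deck; origin on its axis at the height of the deck's top, z up. 68 mm tall, 16 mm diameter, bevelled tip; its foot is a boss of 30 mm diameter, 3 mm high, tapering to the shaft at 12 mm, which centres the cup.
- short_peg: The short upright air peg (34 mm tall, 13 mm diameter), origin as for the tall one; the little cup hangs on it.
- cup: Tall round steel cup to be dried, loose, about 90 g: outside 40 mm, inside 34 mm in diameter, 90 mm long, base 4 mm thick. Origin: centre of the outside of its closed base; z along its axis to the mouth at z = 90 mm. It starts leaning at 45 degrees on the rack, mouth down on the rack's -x side, base up. Hung on the peg, z points straight down, origin 90 mm above the deck.
- small_cup: Little steel cup, 34 mm diameter, 48 mm long, upside down over the short peg; loose, not to be disturbed. Origin: centre of its closed base (now on top), z towards its mouth (down).
- drain_rack: Steel drip tray 104 x 72 x 14 mm, fixed, with a bent-wire cradle: two 6 mm wires 26 mm apart under the cup, rising at 45 degrees from x -26, z 43 to x +37, z 106 mm, and a cross wire as stop under the mouth. Origin: centre of its underside; the wires rise towards +x. The cup's sides are free for fingers.
- round_key_top (a point): Centre of the top of the round key (cap 21 mm diameter). z is the key's axis, 10 degrees off vertical. All key tops stand 12 mm above the panel (9 mm above their thin frames), all caps are white; travel 4.5 mm, about 5 N when fully down.
- square_key_top (a point): Centre of the top of the square key (cap 20 x 20 mm).
- bar_key_top (a point): Centre of the top of the long bar key (cap 40 mm long in the dryer's x, 15 mm wide).
- small_key_top (a point): Centre of the top of the small round key (cap 11 mm diameter): cancel, not to be pressed.
- round_key (a joint): Travel of the round key, m: 0 up, 0.0045 fully down; it springs back.
- square_key (a joint): Travel of the square key, m, likewise.
- bar_key (a joint): Travel of the long bar key, m, likewise.
- small_key (a joint): Travel of the small cancel key, m, likewise.
- blue_vial: Glass vial with a blue cap, 36 mm diameter, 67 mm tall, to the left of the dryer; bystander. Origin: centre of its underside.
There are look-alikes about, which are no part of the job. Leave any brown look-alike of the cup alone.

How it is judged:
By the outcome, as a careful person would: the job done as asked, in the order asked, and still so for the second after the job is handed in, with the robot touching nothing.
It also fails if it takes over 64 s, if anything falls off the work surface, if the arm or the gripper's body presses on something with over 40 N, if the wrist force passes 120 N, or if a joint passes its speed limit or range.

## Working session

There is one attempt and no reset: what is moved stays moved. The work goes in short steps, Python scripts to look and compute and a tool call to move; the robot and the scene stay as the last step left them, time stands still between calls to the robot, and variables do not carry over. Pictures are saved under pics/ and viewed, at most 10 in all, crops included, and the job is handed in when it is done.

Besides the shell and the picture viewer there is one more tool, called after "Request:" as name(argument=value, ...), one argument or row to a line, values as JSON. drive_tool: Moves the arm, as the interface text tells. Its arguments: {"type":"object","properties":{"steps":{"type":"array","items":{"type":"object","properties":{"travel":{"type":"array","items":{"type":"number"}},"delta_rot":{"type":"array","items":{"type":"number"}}}}},"hand":{"type":"number"},"force":{"type":"number"}},"required":["steps"]}

```bash
mkdir -p pics; ls
python3 - <<'E'
from cell import ctrl
import cv2,numpy as np
o=ctrl.get_obs();print(o)
for n in ("top","side"):
    im=ctrl.read_camera(n);cv2.imwrite(f"pics/{n}0.png",im[:,:,::-1])
    p=ctrl.camera_params(n);print(n,{k:np.round(v,4).tolist() for k,v in p.items()})
    for t in ["dryer","tall_peg","short_peg","cup","small_cup","drain_rack","round_key_top","square_key_top","bar_key_top","small_key_top","blue_vial"]:
        print(t,[(np.round(d["centre"],4).tolist(),round(d["conf"],2)) for d in ctrl.spot_point(n,t)[:3]])
E
```

```text
pics
{'time': 0.0, 'joint_pos': array([-9.05873451e-01,  3.59380731e-01,  1.10924695e-02, -3.40184888e-04,
       -1.22408932e+00, -2.88093284e-01]), 'joint_velocities': array([ 0.00010936, -0.00040737, -0.00078905,  0.00177686,  0.00109881,
       -0.00116259]), 'tau': array([-1.81974327e-03, -5.82704508e+01,  2.93069905e+01,  6.99784756e+00,
        6.94125876e-03, -1.54709483e-04]), 'eef_pos': array([ 0.24816009, -0.62716849,  0.19374312]), 'ee_rot': array([-2.20534349e-04, -1.87245021e-01,  9.82312909e-01,  7.75908368e-04]), 'force': array([-0.17623899,  0.3720935 , -1.83977853]), 'wrist_torque': array([0.00807602, 0.02676662, 0.01705445]), 'grasp_force': 0.0, 'gripper_width': 0.08791092151782502}
top {'fx': 455.5022, 'fy': 455.5022, 'cx': 288.0068, 'cy': 204.5685, 'distortion': [-0.14, 0.0, 0.0, 0.0, 0.0], 'rvec': [2.1903, -2.202, 0.0445], 'tvec': [0.1496, 0.5465, 0.9276]}
dryer [([0.6516, 0.0633, -0.0029], 0.83)]
tall_peg [([0.6717, 0.1087, 0.0702], 0.44)]
short_peg []
cup [([0.4022, 0.3131, 0.0215], 0.94), ([0.4711, 0.1446, 0.1247], 0.65)]
small_cup [([0.6835, 0.0226, 0.1157],
[... 505 characters left out ...]
rvec': [0.8323, 2.1723, -1.454], 'tvec': [0.3065, -0.0742, 1.4142]}
dryer [([0.6506, 0.0609, 0.0006], 0.77), ([0.5849, 0.0756, 0.0687], 0.73)]
tall_peg [([0.678, 0.1087, 0.0637], 0.76)]
short_peg []
cup [([0.4718, 0.1426, 0.123], 0.76), ([0.4019, 0.3067, 0.0171], 0.56), ([0.6846, 0.1087, 0.065], 0.23)]
small_cup [([0.688, 0.0168, 0.1149], 0.64), ([0.6818, 0.112, 0.0661], 0.34)]
drain_rack [([0.4468, 0.1358, -0.0013], 0.61)]
round_key_top [([0.5934, 0.0022, 0.0675], 0.5)]
square_key_top [([0.5945, 0.0366, 0.0706], 0.39), ([0.5836, 0.1064, 0.0676], 0.31)]
bar_key_top [([0.5871, 0.0764, 0.069], 0.55)]
small_key_top [([0.5821, 0.1068, 0.0713], 0.42)]
blue_vial [([0.5533, 0.2618, -0.0027], 0.62)]
```

View pics/top0.png

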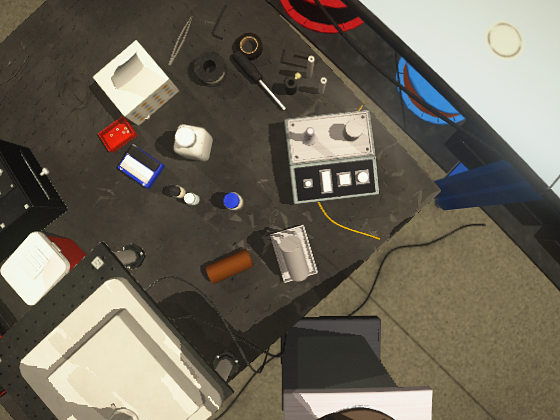

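View pics/side0.png

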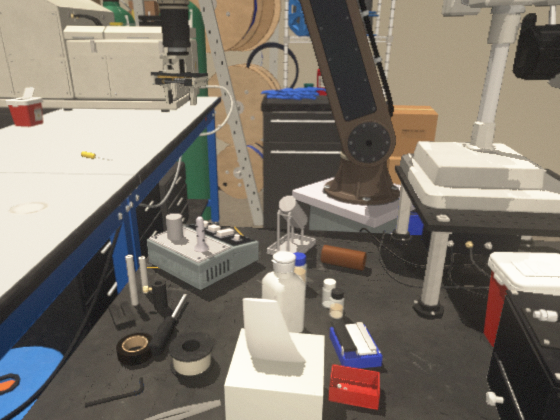

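The networks agree with the pictures. In top0, the keys left to right are small (307,183), bar (326), square (345) and round (362). The tall peg is at (310,132), the small cup at (352,130), and the steel cup on the rack at (292,252). The brown look-alike is at (229,265). I'm moving above the rack for a close look.

Request:
drive_tool(
  steps=[
    {"travel":[-1,0.4,-0.5]},
    {"travel":[-1,0.4,-0.5]},
    {"travel":[-1,0.4,-0.5]},
    {"travel":[-1,0.4,-0.5]},
    {"travel":[-1,0.4,-0.5]},
    {"travel":[-1,0.4,-0.5]},
    {"travel":[-1,0.4,-0.5]},
    {"travel":[-1,0.4,-0.5]},
    {"travel":[-1,0.4,-0.5]},
    {"travel":[-1,0.4,-0.5]},
    {"travel":[-1,0.4,-0.5]},
    {"travel":[-1,0.4,-0.5]},
  ],
)

```text
validation failed for argument at $.st...
```

Request:
drive_tool(
  steps=[
    {"travel":[-0.36,1,0]},
    {"travel":[-0.36,1,0]},
    {"travel":[-0.36,1,0]},
    {"travel":[-0.36,1,0]},
    {"travel":[-0.36,1,0]},
    {"travel":[-0.36,1,0]},
    {"travel":[-0.36,1,0]},
    {"travel":[-0.36,1,0]},
    {"travel":[-0.36,1,0]},
    {"travel":[-0.36,1,0]},
    {"travel":[-0.36,1,0]},
    {"travel":[-0.36,1,0]},
  ],
)

```text
validation failed for argument at $.st...
```

Request:
drive_tool(
  steps=[
    {"travel":[-0.36,1,0]},
    {"travel":[-0.36,1,0]},
    {"travel":[-0.36,1,0]},
    {"travel":[-0.36,1,0]},
    {"travel":[-0.36,1,0]},
    {"travel":[-0.36,1,0]},
    {"travel":[-0.36,1,0]},
    {"travel":[-0.36,1,0]},
    {"travel":[-0.36,1,0]},
    {"travel":[-0.36,1,0]},
    {"travel":[-0.36,1,0]},
    {"travel":[-0.36,1,0]},
  ],
)

```text
validation failed for argument at $.st...
```

Request:
drive_tool(
  steps=[
    {"travel":[0,0,0]},
    {"travel":[0,0,0]},
  ],
)

```text
validation failed for argument at $.st...
```

```bash
cat > h.py <<'E'
from cell import ctrl
import cv2,numpy as np
from scipy.spatial.transform import Rotation as R
np.set_printoptions(precision=4,suppress=True)
def pose():
    o=ctrl.get_obs();q=np.array(o["ee_rot"])
    return o,np.array(o["eef_pos"]),R.from_quat(q[[1,2,3,0]])
def see(name,file=None,targets=()):
    o,p,r=pose(); im=ctrl.read_camera(name)
    if file: cv2.imwrite("pics/"+file,im[:,:,::-1])
    for t in targets: print(name,t,[(np.round(d["centre"],4).tolist(),round(d["conf"],2)) for d in ctrl.spot_point(name,t)[:3]])
    c=ctrl.camera_params(name)
    if name=="wrist":
        T=np.eye(4);T[:3,:3]=r.as_matrix();T[:3,3]=p;W=np.linalg.inv(T@np.array(c["T_tool_cam"]))
        rv=cv2.Rodrigues(W[:3,:3])[0];tv=W[:3,3]
    else: rv,tv=np.array(c["rvec"]),np.array(c["tvec"])
    K=np.array([[c["fx"],0,c["cx"]],[0,c["fy"],c["cy"]],[0,0,1]])
    return im,rv,tv,K,np.array(c["distortion"])
def project(cam,P): return cv2.projectPoints(np.array(P,float),cam[1],cam[2],cam[3],cam[4])[0].reshape(-1,2)
def ray(cam,uv,z):  # pixel onto plane z
    n=cv2.undistortPoints(np.array(uv,float).reshape(-1,1,2),cam[3],cam[4]).reshape(-1,2)
    Rm=cv2.Rodrigues(np.array(cam[1]))[0];C=-Rm.T@cam[2];d=np.c_[n,np.ones(len(n))]@Rm
    return C+d*((z-C[2])/d[:,2])[:,None]
def target(yaw,tilt): # tool z tilted forward by tilt (rad), tool y along yaw's y
    return R.from_euler("z",yaw)*R.from_euler("y",-tilt)*R.from_matrix([[-1,0,0],[0,1,0],[0,0,-1]])
def goto(P,Rt=None):
    o,p,r=pose()
    if Rt is None: Rt=r
    print("t",o["time"],"p",p,"rot units",(r.inv()*Rt).as_rotvec()/.12,
     "| travel units old frame",r.inv().apply(np.array(P)-p)/.02,"new frame",Rt.inv().apply(np.array(P)-p)/.02)
E
python3 - <<'E'
from h import *
o,p,r=pose();print(p,r.as_matrix(),o["joint_pos"],o["time"],o["force"])
c=ctrl.camera_params("wrist");print(c)
cam=see("wrist","w1.png",["cup","drain_rack","dryer","tall_peg","small_cup","round_key_top","square_key_top","bar_key_top","small_key_top"])
E
```

```text
[ 0.2483 -0.6276  0.1946] [[-0.9299 -0.3679 -0.    ]
 [-0.3679  0.9299  0.0001]
 [-0.      0.0001 -1.    ]] [-0.9059  0.3586  0.0119 -0.     -1.2241 -0.2881] 1.2 [-0.1899  0.0115 -0.1813]
{'fx': 304.64975468046674, 'fy': 304.64975468046674, 'cx': 279.47500603555, 'cy': 208.24814126667692, 'distortion': array([-0.0208,  0.    ,  0.    ,  0.    ,  0.    ]), 'T_tool_cam': array([[ 0.0002, -0.9597, -0.2812,  0.0764],
       [ 1.    ,  0.0001,  0.0003,  0.0018],
       [-0.0003, -0.2812,  0.9597, -0.1904],
       [ 0.    ,  0.    ,  0.    ,  1.    ]])}
wrist cup []
wrist drain_rack []
wrist dryer []
wrist tall_peg []
wrist small_cup []
wrist round_key_top []
wrist square_key_top []
wrist bar_key_top []
wrist small_key_top []
```

View pics/w1.png

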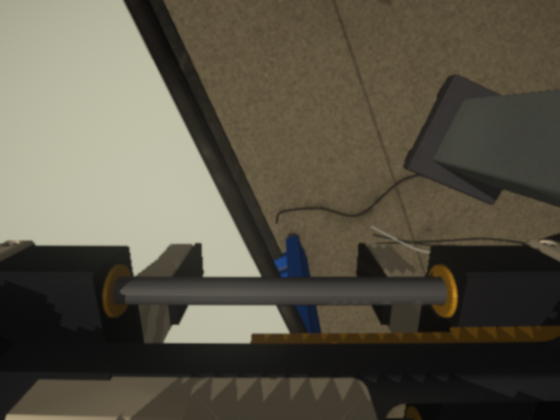

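The move was refused, most likely because each row needs delta_rot. The arm hasn't moved, and w1 shows only the start view of floor and gripper.

Request:
drive_tool(
  steps=[
    {"travel":[-1,0.4,-0.5],"delta_rot":[0,0,0]},
    {"travel":[-1,0.4,-0.5],"delta_rot":[0,0,0]},
    {"travel":[-1,0.4,-0.5],"delta_rot":[0,0,0]},
    {"travel":[-1,0.4,-0.5],"delta_rot":[0,0,0]},
    {"travel":[-1,0.4,-0.5],"delta_rot":[0,0,0]},
    {"travel":[-1,0.4,-0.5],"delta_rot":[0,0,0]},
    {"travel":[-1,0.4,-0.5],"delta_rot":[0,0,0]},
    {"travel":[-1,0.4,-0.5],"delta_rot":[0,0,0]},
    {"travel":[-1,0.4,-0.5],"delta_rot":[0,0,0]},
    {"travel":[-1,0.4,-0.5],"delta_rot":[0,0,0]},
    {"travel":[-1,0.4,-0.5],"delta_rot":[0,0,0]},
    {"travel":[-1,0.4,-0.5],"delta_rot":[0,0,0]},
  ],
)

```text
time: 2.7
eef_pos: [0.4368, -0.4492, 0.3153]
ee_rot: [0.0, -0.187, 0.982, -0.0]
force: [0.2, 0.3, 0.2]
gripper_width: 0.0878
grasp_force: 0.0
```

Request:
drive_tool(
  steps=[
    {"travel":[-0.36,1,0],"delta_rot":[0,0,0]},
    {"travel":[-0.36,1,0],"delta_rot":[0,0,0]},
    {"travel":[-0.36,1,0],"delta_rot":[0,0,0]},
    {"travel":[-0.36,1,0],"delta_rot":[0,0,0]},
    {"travel":[-0.36,1,0],"delta_rot":[0,0,0]},
    {"travel":[-0.36,1,0],"delta_rot":[0,0,0]},
    {"travel":[-0.36,1,0],"delta_rot":[0,0,0]},
    {"travel":[-0.36,1,0],"delta_rot":[0,0,0]},
    {"travel":[-0.36,1,0],"delta_rot":[0,0,0]},
    {"travel":[-0.36,1,0],"delta_rot":[0,0,0]},
    {"travel":[-0.36,1,0],"delta_rot":[0,0,0]},
    {"travel":[-0.36,1,0],"delta_rot":[0,0,0]},
  ],
)

```text
time: 3.7
eef_pos: [0.428, -0.1941, 0.3148]
ee_rot: [0.0, -0.187, 0.982, -0.0]
force: [0.2, 0.3, 0.3]
gripper_width: 0.0878
grasp_force: 0.0
```

Request:
drive_tool(
  steps=[
    {"travel":[-0.36,1,0],"delta_rot":[0,0,0]},
    {"travel":[-0.36,1,0],"delta_rot":[0,0,0]},
    {"travel":[-0.36,1,0],"delta_rot":[0,0,0]},
    {"travel":[-0.36,1,0],"delta_rot":[0,0,0]},
    {"travel":[-0.36,1,0],"delta_rot":[0,0,0]},
    {"travel":[-0.36,1,0],"delta_rot":[0,0,0]},
    {"travel":[-0.36,1,0],"delta_rot":[0,0,0]},
    {"travel":[-0.36,1,0],"delta_rot":[0,0,0]},
    {"travel":[-0.36,1,0],"delta_rot":[0,0,0]},
    {"travel":[-0.36,1,0],"delta_rot":[0,0,0]},
    {"travel":[-0.36,1,0],"delta_rot":[0,0,0]},
    {"travel":[-0.36,1,0],"delta_rot":[0,0,0]},
  ],
)

```text
time: 4.7
eef_pos: [0.42, 0.0608, 0.315]
ee_rot: [0.0, -0.187, 0.982, 0.0]
force: [-0.0, -0.3, -0.2]
gripper_width: 0.0879
grasp_force: 0.0
```

Request:
drive_tool(
  steps=[
    {"travel":[-0.36,1,0],"delta_rot":[0,0,0]},
    {"travel":[-0.36,1,0],"delta_rot":[0,0,0]},
    {"travel":[-0.36,1,0],"delta_rot":[0,0,0]},
    {"travel":[0,0,0],"delta_rot":[0,0,0]},
    {"travel":[0,0,0],"delta_rot":[0,0,0]},
  ],
)

```text
time: 5.12
eef_pos: [0.4181, 0.1244, 0.3146]
ee_rot: [-0.0, -0.188, 0.982, -0.0]
force: [0.1, -0.9, -0.4]
gripper_width: 0.0881
grasp_force: 0.0
```

Run:
```python
from h import *
o,p,r=pose();print(p,r.as_matrix(),o["joint_pos"],o["time"],o["force"])
cam=see("wrist","w2.png",["cup","drain_rack","dryer","tall_peg","small_cup","round_key_top","square_key_top","bar_key_top","small_key_top"])
```

```text
[0.4181 0.1244 0.3146] [[-0.9291 -0.3697 -0.0001]
 [-0.3697  0.9291 -0.0001]
 [ 0.0001 -0.     -1.    ]] [ 0.7444 -0.1101 -0.2664 -0.     -1.4146 -1.9364] 5.1167 [ 0.0589 -0.8627 -0.3645]
wrist cup [([0.4007, 0.3106, 0.0199], 0.71), ([0.4483, 0.1335, -0.0006], 0.63), ([0.4721, 0.1384, 0.1193], 0.62)]
wrist drain_rack [([0.4479, 0.1342, -0.003], 0.66)]
wrist dryer [([0.6524, 0.0603, -0.0017], 0.65), ([0.5863, 0.0717, 0.073], 0.41)]
wrist tall_peg [([0.5588, 0.2646, -0.0006], 0.74), ([0.676, 0.1071, 0.0667], 0.73)]
wrist small_cup []
wrist round_key_top [([0.5986, -0.0009, 0.0689], 0.46)]
wrist square_key_top []
wrist bar_key_top [([0.5894, 0.071, 0.0724], 0.81)]
wrist small_key_top [([0.5868, 0.1071, 0.0644], 0.56)]
```

View pics/w2.png

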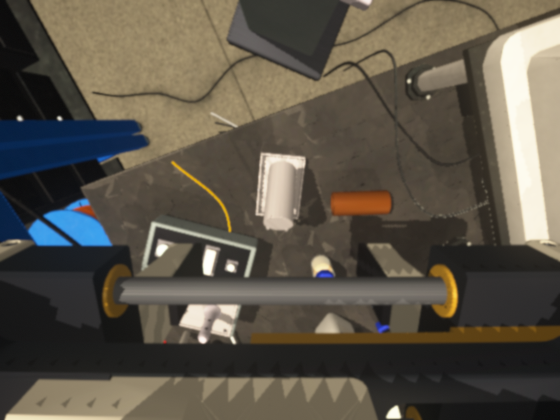

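w2 shows the cup on the rack from about (282,165) at the mouth to (279,225) at the base. The tray's upper corners are near (263,153) and (305,157), and the brown look-alike is at (361,203). I'll get the rack's yaw from a crop with model overlays.

Run:
```python
from h import *
cam=see("wrist")
print(ray(cam,[(263,153),(305,157),(257,213)],0.014))
im=cam[0][:,:,::-1].copy()
out=[]
for yaw in (0.1,0.2,0.3):
    a=cv2.resize(im[135:255,220:330],None,fx=4.5,fy=4.5,interpolation=cv2.INTER_CUBIC)[:, :]
    Rz=R.from_euler("z",yaw);o=np.array([.4485,.1352,0])
    tray=Rz.apply([[s*.052,t*.036,.014] for s,t in((1,1),(1,-1),(-1,-1),(-1,1))])+o
    # cup base and mouth circles
    base=np.array([.472,.141,.122]);ax=Rz.apply([-.7071,0,-.7071]);u=Rz.apply([0,1,0]);v=np.cross(ax,u)
    th=np.linspace(0,2*np.pi,40)
    for pts,col in((tray,(0,255,0)),*[(base+ax*h+.02*(np.cos(th)[:,None]*u+np.sin(th)[:,None]*v),(0,0,255)) for h in(0,.09)]):
        q=((project(cam,pts)-[220,135]+.5)*4.5).astype(int)
        cv2.polylines(a,[q],True,col,1)
    out.append(a[:,90:380])
cv2.imwrite("pics/w3.png",cv2.resize(np.hstack(out),None,fx=.9,fy=.9))
```

```text
[[0.4046 0.0916 0.014 ]
 [0.3858 0.1565 0.014 ]
 [0.5021 0.1177 0.014 ]]
```

View pics/w3.png

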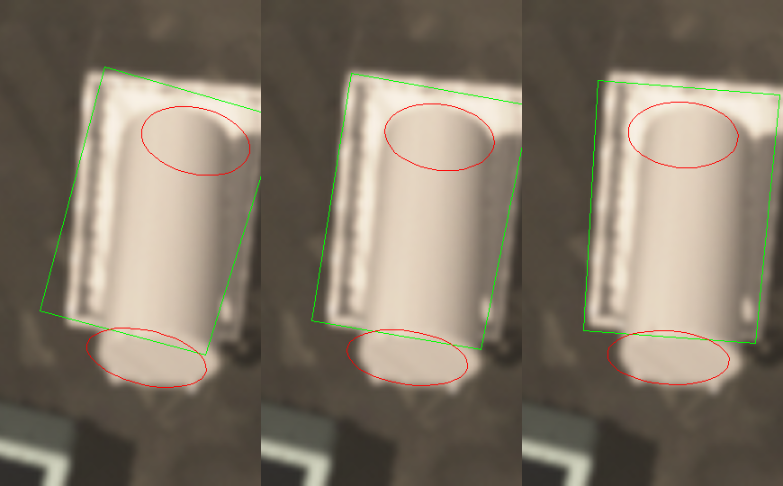

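Yaw ≈ 0.27 fits best, with the base about 3 mm to the right of the 0.141 model, at (0.4715, 0.143, 0.1225). I'll turn and then descend in two stages.

Run:
```python
from h import *
goto([.4524,.1377,.15],target(.27,0)); goto([.4524,.1377,.0917],target(.27,0))
```

```text
t 5.6667 p [0.4183 0.1234 0.3147] rot units [0.0009 0.0011 0.8861] | travel units old frame [-1.8484  0.0389  8.2361] new frame [-1.8349  0.2357  8.2359]
t 5.6667 p [0.4183 0.1234 0.3147] rot units [0.0009 0.0011 0.8861] | travel units old frame [-1.848   0.0386 11.1511] new frame [-1.8349  0.2357 11.1509]
```

Request:
drive_tool(
  hand=0,
  steps=[
    {"travel":[0,0,0],"delta_rot":[0,0,0.886]},
    {"travel":[-0.9,0.12,0.2],"delta_rot":[0,0,0]},
    {"travel":[-0.93,0.12,1],"delta_rot":[0,0,0]},
    {"travel":[0,0,1],"delta_rot":[0,0,0]},
    {"travel":[0,0,1],"delta_rot":[0,0,0]},
    {"travel":[0,0,1],"delta_rot":[0,0,0]},
    {"travel":[0,0,1],"delta_rot":[0,0,0]},
    {"travel":[0,0,1],"delta_rot":[0,0,0]},
    {"travel":[0,0,1],"delta_rot":[0,0,0]},
    {"travel":[0,0,1],"delta_rot":[0,0,0]},
    {"travel":[0,0,0],"delta_rot":[0,0,0]},
    {"travel":[0,0,0],"delta_rot":[0,0,0]},
  ],
)

```text
time: 6.67
eef_pos: [0.4519, 0.1375, 0.1504]
ee_rot: [-0.001, -0.135, 0.991, -0.001]
force: [1.0, 0.6, 0.3]
gripper_width: 0.0876
grasp_force: 0.0
```

Run:
```python
from h import *
goto([.4524,.1377,.0917],target(.27,0))
see("wrist","w4.png",["cup"]);see("top",None,["cup"]);see("side",None,["cup"])
```

```text
t 6.6667 p [0.4519 0.1375 0.1504] rot units [-0.0097 -0.0156  0.0046] | travel units old frame [-0.0303  0.0054  2.9328] new frame [-0.0249  0.002   2.9329]
wrist cup [([0.4053, 0.3067, 0.0193], 0.77), ([0.4699, 0.1408, 0.1223], 0.73)]
top cup [([0.4033, 0.3115, 0.0206], 0.85)]
side cup [([0.4022, 0.3091, 0.0166], 0.75), ([0.4714, 0.1423, 0.125], 0.7)]
```

View pics/w4.png

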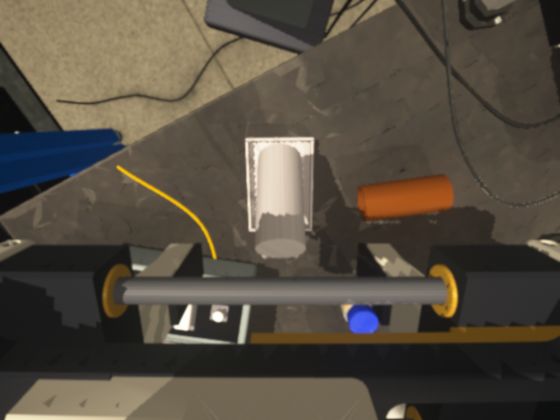

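In w4 the cup is upright and centred between the fingers at column 280, and the yaw is aligned. I'll descend and grip.

Request:
drive_tool(
  steps=[
    {"travel":[0,0,1],"delta_rot":[0,0,0]},
    {"travel":[0,0,1],"delta_rot":[0,0,0]},
    {"travel":[-0.03,0,0.93],"delta_rot":[0,0,0]},
    {"travel":[0,0,0],"delta_rot":[0,0,0]},
    {"travel":[0,0,0],"delta_rot":[0,0,0]},
  ],
)

```text
time: 7.38
eef_pos: [0.4527, 0.1379, 0.0922]
ee_rot: [-0.001, -0.135, 0.991, -0.0]
force: [1.2, 1.0, 0.2]
gripper_width: 0.0878
grasp_force: 0.0
```

Request:
drive_tool(
  hand=1,
  force=25,
  steps=[
    {"travel":[0,0,0],"delta_rot":[0,0,0]},
    {"travel":[0,0,0],"delta_rot":[0,0,0]},
    {"travel":[0,0,0],"delta_rot":[0,0,0]},
    {"travel":[0,0,0],"delta_rot":[0,0,0]},
    {"travel":[0,0,0],"delta_rot":[0,0,0]},
    {"travel":[0,0,0],"delta_rot":[0,0,0]},
    {"travel":[0,0,0],"delta_rot":[0,0,0]},
    {"travel":[0,0,0],"delta_rot":[0,0,0]},
    {"travel":[0,0,0],"delta_rot":[0,0,0]},
    {"travel":[0,0,0],"delta_rot":[0,0,0]},
  ],
)

```text
time: 8.22
eef_pos: [0.4528, 0.1381, 0.092]
ee_rot: [-0.0, -0.135, 0.991, -0.0]
force: [0.8, 0.5, 0.4]
gripper_width: 0.0315
grasp_force: 23.8
```

A width of 31.5 mm isn't the cup's 40 mm, so I'm looking.

Run:
```python
from h import *
o,p,r=pose();print(o["gripper_width"],o["grasp_force"])
a=see("side",None,["cup"]);b=see("wrist",None,["cup"])
x=project(a,[p])[0].astype(int);print(x)
c=a[0][x[1]-60:x[1]+60,x[0]-70:x[0]+70,::-1]
d=b[0][100:340,:,::-1]
cv2.imwrite("pics/g5.png",np.vstack([cv2.resize(c,(400,343)),cv2.resize(d,(400,171))]))
```

```text
0.031465489534595124 23.82147037424147
side cup [([0.4725, 0.1435, 0.1252], 0.76)]
wrist cup [([0.4044, 0.3099, 0.0212], 0.89), ([0.4701, 0.14, 0.1222], 0.56)]
[290 212]
```

View pics/g5.png

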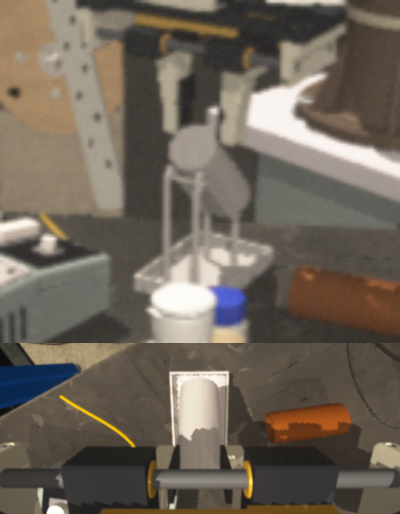

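In g5 the cup is still on the rack and the fingers are flush against its sides. The low width reading is unexplained, so I'll make a short test lift and check whether the cup follows.

Request:
drive_tool(
  steps=[
    {"travel":[0,0,-0.2],"delta_rot":[0,0,0]},
    {"travel":[0,0,-0.2],"delta_rot":[0,0,0]},
    {"travel":[0,0,-0.3],"delta_rot":[0,0,0]},
    {"travel":[0,0,-0.3],"delta_rot":[0,0,0]},
    {"travel":[0,0,0],"delta_rot":[0,0,0]},
  ],
)

```text
time: 8.83
eef_pos: [0.4537, 0.1387, 0.1137]
ee_rot: [0.001, -0.135, 0.991, 0.001]
force: [-0.1, 0.1, -0.8]
gripper_width: 0.0313
grasp_force: 23.9
```

Run:
```python
from h import *
o,p,r=pose();print(p,o["gripper_width"],o["grasp_force"],o["force"])
for c in("side","wrist","top"):see(c,None,["cup","drain_rack"])
b=see("wrist")
g=r.apply([0,0,-.011])+p
print("grasp pt px",project(b,[g,g+r.apply([0,.02,0]),g+r.apply([0,-.02,0]),g+r.apply([0,.02,.019]),g+r.apply([0,-.02,.019])]).tolist())
cv2.imwrite("pics/g6.png",cv2.resize(b[0][130:340,200:360,::-1],None,fx=2.8,fy=2.8,interpolation=cv2.INTER_CUBIC))
```

```text
[0.4537 0.1387 0.1137] 0.031337021415935244 23.862295649014413 [-0.1086  0.1307 -0.7776]
side cup [([0.4042, 0.3094, 0.0174], 0.9), ([0.4716, 0.1469, 0.1457], 0.62), ([0.6822, 0.1106, 0.0648], 0.58)]
side drain_rack [([0.4473, 0.1329, -0.0057], 0.98)]
wrist cup [([0.4693, 0.139, 0.142], 0.72), ([0.404, 0.3093, 0.0223], 0.68)]
wrist drain_rack []
top cup []
top drain_rack []
grasp pt px [[277.1743429422663, 247.25871226126503], [308.8465034888598, 247.25302717200984], [245.50920302294662, 247.24684863755814], [306.32145044152014, 236.22398890739603], [248.46210087076128, 236.22040501078624]]
```

View pics/g6.png

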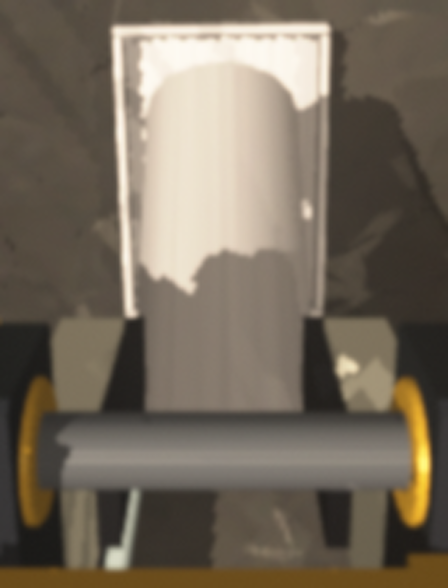

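The cup came up with the gripper: base z rose from 0.122 to 0.144 and the load is about 0.8 N. Next: lift, tilt and carry.

Request:
drive_tool(
  steps=[
    {"travel":[0,0,-1],"delta_rot":[0,0,0]},
    {"travel":[0,0,-1],"delta_rot":[0,0,0]},
    {"travel":[0,0,-1],"delta_rot":[0,0,0]},
    {"travel":[0,0,-1],"delta_rot":[0,0,0]},
    {"travel":[0,0,-1],"delta_rot":[0,0,0]},
    {"travel":[0,0,-1],"delta_rot":[0,0,0]},
    {"travel":[0,0,-1],"delta_rot":[0,0,0]},
    {"travel":[0,0,-0.5],"delta_rot":[0,0,0]},
    {"travel":[0,0,0],"delta_rot":[0,0,0]},
  ],
)

```text
time: 10.08
eef_pos: [0.4539, 0.1387, 0.2641]
ee_rot: [0.002, -0.135, 0.991, 0.001]
force: [0.4, 0.8, -0.7]
gripper_width: 0.0315
grasp_force: 23.9
```

Run:
```python
from h import *
goto([.6847,.1083,.255],target(.1,np.pi/4))
o,p,r=pose();n=7;rv=(r.inv()*target(.1,np.pi/4)).as_rotvec();print(rv/.12/n,o["joint_pos"],o["force"])
```

```text
t 10.0833 p [0.4539 0.1387 0.2641] rot units [ 0.5693 -6.4992  1.3435] | travel units old frame [-10.7135  -4.5528   0.49  ] new frame [-7.6912 -2.6662  8.3357]
[ 0.0813 -0.9285  0.1919] [ 0.7133 -0.0227 -0.2986  0.0006 -1.2911 -2.0135] [ 0.3891  0.7518 -0.7194]
```

Request:
drive_tool(
  steps=[
    {"travel":[0,0,0],"delta_rot":[0.081,-0.9285,0.192]},
    {"travel":[0,0,0],"delta_rot":[0.081,-0.9285,0.192]},
    {"travel":[0,0,0],"delta_rot":[0.081,-0.9285,0.192]},
    {"travel":[0,0,0],"delta_rot":[0.081,-0.9285,0.192]},
    {"travel":[0,0,0],"delta_rot":[0.081,-0.9285,0.192]},
    {"travel":[0,0,0],"delta_rot":[0.081,-0.9285,0.192]},
    {"travel":[0,0,0],"delta_rot":[0.081,-0.9285,0.192]},
    {"travel":[0,0,0],"delta_rot":[0,0,0]},
  ],
)

```text
time: 10.75
eef_pos: [0.4695, 0.1342, 0.2969]
ee_rot: [0.335, -0.06, 0.94, 0.016]
force: [0.0, 0.3, -1.1]
gripper_width: 0.031
grasp_force: 24.1
```

Request:
drive_tool(
  steps=[
    {"travel":[-0.77,-0.27,0.83],"delta_rot":[0,0,0]},
    {"travel":[-0.77,-0.27,0.83],"delta_rot":[0,0,0]},
    {"travel":[-0.77,-0.27,0.83],"delta_rot":[0,0,0]},
    {"travel":[-0.77,-0.27,0.83],"delta_rot":[0,0,0]},
    {"travel":[-0.77,-0.27,0.83],"delta_rot":[0,0,0]},
    {"travel":[-0.77,-0.27,0.83],"delta_rot":[0,0,0]},
    {"travel":[-0.77,-0.27,0.83],"delta_rot":[0,0,0]},
    {"travel":[-0.77,-0.27,0.83],"delta_rot":[0,0,0]},
    {"travel":[-0.77,-0.27,0.83],"delta_rot":[0,0,0]},
    {"travel":[-0.77,-0.27,0.83],"delta_rot":[0,0,0]},
    {"travel":[0,0,0],"delta_rot":[0,0,0]},
    {"travel":[0,0,0],"delta_rot":[0,0,0]},
  ],
)

```text
time: 11.75
eef_pos: [0.6972, 0.1024, 0.2562]
ee_rot: [0.328, -0.056, 0.943, 0.012]
force: [0.2, 0.1, -1.5]
gripper_width: 0.0311
grasp_force: 23.9
```

Run:
```python
from h import *
Rt=target(.1,np.pi/4)
goto([.6847,.1083,.21],Rt)
o,p,r=pose();print(o["joint_pos"],o["force"])
g=p+r.apply([0,0,-.011])
a=see("side",None,["cup","tall_peg","small_cup","dryer"])
see("wrist",None,["cup","tall_peg","small_cup","round_key_top","square_key_top","bar_key_top"])
im=a[0][:,:,::-1].copy();th=np.linspace(0,2*np.pi,40);P=np.array([.677,.1075,0])
x=project(a,[P+[0,0,.14]])[0].astype(int)
S=5;x0,y0=x[0]-60,x[1]-55
c=cv2.resize(im[y0:y0+110,x0:x0+120],None,fx=S,fy=S,interpolation=cv2.INTER_CUBIC)
for cx,z,rad,col in((P,.134,.008,(0,255,0)),(P,.066,.015,(0,255,0)),(g*[1,1,0],g[2]+.028,.02,(0,0,255)),(g*[1,1,0],g[2]-.062,.02,(0,0,255))):
    q=project(a,np.c_[cx[0]+rad*np.cos(th),cx[1]+rad*np.sin(th),0*th+z])
    cv2.polylines(c,[((q-[x0,y0]+.5)*S).astype(int)],True,col,1)
cv2.imwrite("pics/s7.png",c)
```

```text
t 11.75 p [0.6972 0.1024 0.2562] rot units [-0.0059 -0.9647  0.16  ] | travel units old frame [1.8919 0.3971 1.4403] new frame [2.0528 0.3583 1.212 ]
[ 0.3955  0.0021 -0.8083  1.0262 -0.215  -2.8019] [ 0.1598  0.1326 -1.4806]
side cup [([0.6927, 0.105, 0.2943], 0.8), ([0.4054, 0.3086, 0.0188], 0.69)]
side tall_peg [([0.6835, 0.1069, 0.064], 0.61)]
side small_cup [([0.685, 0.0214, 0.1156], 0.63)]
side dryer [([0.6501, 0.0593, -0.0007], 0.84), ([0.5859, 0.1067, 0.0678], 0.24)]
wrist cup [([0.6904, 0.1012, 0.2929], 0.67)]
wrist tall_peg [([0.6748, 0.1068, 0.0666], 0.93)]
wrist small_cup [([0.6873, 0.0253, 0.1152], 0.66)]
wrist round_key_top []
wrist square_key_top []
wrist bar_key_top []
```

View pics/s7.png

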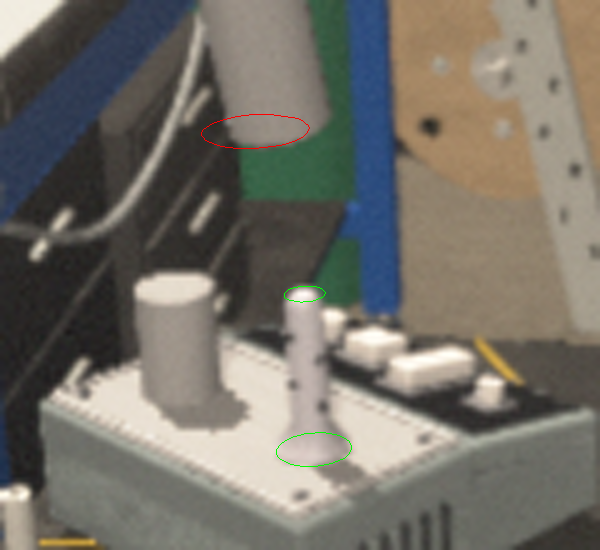

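s7 shows the green peg model matching the real peg: tip at (305,294), foot at (313,450). The cup's mouth, at about (265,140), still leans roughly 7°, because the wrist is at its straight singularity (j5 ≈ 0). A yawed final pose, with the tool pointing forward-right, should avoid that. I'll check the wrist angles for it.

```bash
cat >> h.py <<'E'
ry=lambda a:R.from_euler("y",a); rz=lambda a:R.from_euler("z",a)
def fkrot(j,s4=-1): return rz(j[0])*ry(np.pi/2+j[1]-j[2])*rz(s4*j[3])*ry(-j[4])*rz(-j[5])*rz(-np.pi/2)
def wrist(Rt,j1,phi,s4=-1):
    M=(ry(-np.pi/2-phi)*rz(-j1)*Rt*rz(np.pi/2)).as_matrix()
    b=np.arccos(M[2,2]);a=np.arctan2(M[1,2],M[0,2]);c=np.arctan2(M[2,1],-M[2,0])
    return s4*a,-b,-c
E
python3 - <<'E'
from h import *
o,p,r=pose();j=o["joint_pos"];print(j)
for s in(1,-1):print(s,(fkrot(j,s).inv()*r).magnitude())
print(wrist(r,j[0],j[1]-j[2]))
for yaw in(.1,-.3,-.5,-.8,-1.1,-1.4,-1.57,.6,1,1.4):
  for j1,phi in((.4,.85),(.5,.95),):
    print(yaw,j1,phi,np.array(wrist(target(yaw,np.pi/4),j1,phi)))
E
```

```text
[ 0.3975 -0.0028 -0.807   1.0275 -0.2155 -2.8019]
1 2.055085428292353
-1 5.850321568752227e-16
(np.float64(1.027542714146178), np.float64(-0.21554957348935042), np.float64(-2.801858196612928))
0.1 0.4 0.85 [ 1.7638 -0.2146  2.7289]
0.1 0.5 0.95 [ 1.9771 -0.3044  2.4275]
-0.3 0.4 0.85 [ 1.439  -0.4774  2.7525]
-0.3 0.5 0.95 [ 1.5499 -0.5321  2.5365]
-0.5 0.4 0.85 [ 1.3292 -0.6071  2.7051]
-0.5 0.5 0.95 [ 1.4034 -0.6478  2.5169]
-0.8 0.4 0.85 [ 1.1766 -0.7949  2.6095]
-0.8 0.5 0.95 [ 1.2095 -0.8159  2.4489]
-1.1 0.4 0.85 [ 1.0242 -0.9713  2.4938]
-1.1 0.5 0.95 [ 1.0262 -0.9726  2.3513]
-1.4 0.4 0.85 [ 0.8646 -1.1316  2.3605]
-1.4 0.5 0.95 [ 0.8421 -1.1127  2.2315]
-1.57 0.4 0.85 [ 0.7691 -1.2134  2.2772]
-1.57 0.5 0.95 [ 0.7351 -1.1829  2.1552]
0.6 0.4 0.85 [-1.9376 -0.1511  0.513 ]
0.6 0.5 0.95 [-2.7283 -0.1767  1.2341]
1 0.4 0.85 [-1.5002 -0.4118  0.3736]
1 0.5 0.95 [-1.8398 -0.3593  0.655 ]
1.4 0.4 0.85 [-1.2776 -0.6707  0.4657]
1.4 0.5 0.95 [-1.474  -0.5902  0.6115]
```

The right-hand side would break j6's range. Pointing left (yaw ≈ 1.4) is within range: j4 ≈ -1.3, j5 ≈ -0.6, j6 ≈ 0.5. I'll untilt, yaw, then tilt again in the air.

Run:
```python
from h import *
o,p,r=pose();A,B,C=target(.2,.2),target(1.4,.2),target(1.4,np.pi/4)
for a,b,n in((r,A,4),(A,B,11),(B,C,6)): print(n,(a.inv()*b).as_rotvec()/.12/n)
for Q in(A,B,C):print(wrist(Q,.35,.75))
```

```text
4 [-0.0989  0.989  -0.1476]
11 [-0.1806  0.     -0.891 ]
6 [ 0.     -0.8131  0.    ]
(np.float64(0.050862446397449614), np.float64(-0.623596983462456), np.float64(-1.7591510814436713))
(np.float64(-0.259267133694441), np.float64(-0.7371603011582314), np.float64(-0.3356217066481308))
(np.float64(-1.1458498935175838), np.float64(-0.7385793007337688), np.float64(0.340064271737652))
```

Request:
drive_tool(
  steps=[
    {"travel":[0,0,0],"delta_rot":[-0.1,0.988,-0.148]},
    {"travel":[0,0,0],"delta_rot":[-0.1,0.988,-0.148]},
    {"travel":[0,0,0],"delta_rot":[-0.1,0.988,-0.148]},
    {"travel":[0,0,0],"delta_rot":[-0.1,0.988,-0.148]},
    {"travel":[0,0,0],"delta_rot":[0,0,0]},
  ],
)

```text
time: 12.77
eef_pos: [0.7268, 0.0723, 0.2844]
ee_rot: [0.225, -0.061, 0.972, -0.013]
force: [3.3, 0.8, 2.7]
gripper_width: 0.0314
grasp_force: 24.0
```

Request:
drive_tool(
  steps=[
    {"travel":[0,0,0],"delta_rot":[-0.181,0,-0.891]},
    {"travel":[0,0,0],"delta_rot":[-0.181,0,-0.891]},
    {"travel":[0,0,0],"delta_rot":[-0.181,0,-0.891]},
    {"travel":[0,0,0],"delta_rot":[-0.181,0,-0.891]},
    {"travel":[0,0,0],"delta_rot":[-0.181,0,-0.891]},
    {"travel":[0,0,0],"delta_rot":[-0.181,0,-0.891]},
    {"travel":[0,0,0],"delta_rot":[-0.181,0,-0.891]},
    {"travel":[0,0,0],"delta_rot":[-0.181,0,-0.891]},
    {"travel":[0,0,0],"delta_rot":[-0.181,0,-0.891]},
    {"travel":[0,0,0],"delta_rot":[-0.181,0,-0.891]},
    {"travel":[0,0,0],"delta_rot":[-0.181,0,-0.891]},
    {"travel":[0,0,0],"delta_rot":[0,0,0]},
  ],
)

```text
time: 13.77
eef_pos: [0.7236, 0.0673, 0.279]
ee_rot: [0.17, -0.614, 0.77, -0.03]
force: [0.6, -0.0, -1.3]
gripper_width: 0.0312
grasp_force: 24.0
```

Run:
```python
from h import *
goto([.677,.1075,.25],target(1.4,np.pi/4));o=ctrl.get_obs();print(o["joint_pos"],o["force"],o["gripper_width"])
```

```text
t 13.7667 p [0.7236 0.0673 0.279 ] rot units [-2.2419 -4.6433  0.4453] | travel units old frame [-1.1547  3.0421  0.9964] new frame [-0.0932  2.6398  2.1455]
[ 0.3244  0.2057 -0.0337 -0.0715 -0.9902 -0.5198] [ 0.5873 -0.0177 -1.3197] 0.031184086285079585
```

Request:
drive_tool(
  steps=[
    {"travel":[-0.29,0.76,0.1],"delta_rot":[0,0,0]},
    {"travel":[-0.29,0.76,0.1],"delta_rot":[0,0,0]},
    {"travel":[-0.29,0.76,0.1],"delta_rot":[0,0,0]},
    {"travel":[-0.29,0.76,0.1],"delta_rot":[0,0,0]},
    {"travel":[0,0,0],"delta_rot":[-0.32,-0.663,0.064]},
    {"travel":[0,0,0],"delta_rot":[-0.32,-0.663,0.064]},
    {"travel":[0,0,0],"delta_rot":[-0.32,-0.663,0.064]},
    {"travel":[0,0,0],"delta_rot":[-0.32,-0.663,0.064]},
    {"travel":[0,0,0],"delta_rot":[-0.32,-0.663,0.064]},
    {"travel":[0,0,0],"delta_rot":[-0.32,-0.663,0.064]},
    {"travel":[0,0,0],"delta_rot":[-0.32,-0.663,0.064]},
    {"travel":[0,0,0],"delta_rot":[0,0,0]},
  ],
)

```text
time: 14.77
eef_pos: [0.6727, 0.1032, 0.2569]
ee_rot: [0.292, -0.589, 0.711, 0.25]
force: [0.4, 0.3, -2.5]
gripper_width: 0.0317
grasp_force: 23.9
```

Run:
```python
from h import *
Rt=target(1.4,np.pi/4);G=np.array([.677,.1075,.216])
goto(G+Rt.apply([0,0,.011]),Rt);o,p,r=pose();print(o["joint_pos"],o["force"],o["gripper_width"])
g=p+r.apply([0,0,-.011]);print("g",g,"cup axis pred",r.apply(R.from_rotvec([0,0,0]).apply(np.array([1,0,1])/2**.5)))
for c in("side","top","wrist"):see(c,None,["cup","tall_peg","small_cup"])
```

```text
t 14.7667 p [0.6727 0.1032 0.2569] rot units [ 0.0058  0.0288 -0.1434] | travel units old frame [ 1.2713 -0.2002  2.1672] new frame [ 1.2671 -0.1769  2.1718]
[-0.0799  0.3473  0.1673 -0.8033 -1.3808  0.0481] [ 0.36    0.3337 -2.5138] 0.031665281637410524
g [0.6713 0.0955 0.2646] cup axis pred [-0.0119  0.0056 -0.9999]
side cup [([0.4017, 0.3084, 0.0197], 0.94), ([0.6732, 0.0962, 0.2944], 0.64)]
side tall_peg [([0.6833, 0.1087, 0.066], 0.65), ([0.6479, 0.0625, -0.0033], 0.21)]
side small_cup [([0.6842, 0.0187, 0.1149], 0.8)]
top cup [([0.6699, 0.1021, 0.2978], 0.8), ([0.403, 0.3109, 0.0203], 0.61)]
top tall_peg [([0.6705, 0.1062, 0.0714], 0.62)]
top small_cup []
wrist cup [([0.4028, 0.3099, 0.018], 0.84), ([0.6671, 0.0957, 0.2978], 0.61)]
wrist tall_peg [([0.6775, 0.1083, 0.067], 0.85)]
wrist small_cup []
```

The wrist is now well conditioned and the cup axis is vertical to within 1°. I'll align over the peg, allowing for a cup offset of about +1.5 mm in y.

Request:
drive_tool(
  steps=[
    {"travel":[0,0,0],"delta_rot":[0,0.03,-0.143]},
    {"travel":[0.31,-0.05,0.53],"delta_rot":[0,0,0]},
    {"travel":[0.32,-0.05,0.53],"delta_rot":[0,0,0]},
    {"travel":[0.33,-0.05,0.53],"delta_rot":[0,0,0]},
    {"travel":[0.33,-0.04,0.53],"delta_rot":[0,0,0]},
    {"travel":[0,0,0],"delta_rot":[0,0,0]},
    {"travel":[0,0,0],"delta_rot":[0,0,0]},
  ],
)

```text
time: 15.95
eef_pos: [0.6786, 0.1179, 0.2117]
ee_rot: [0.293, -0.6, 0.703, 0.244]
force: [0.1, 0.1, -0.6]
gripper_width: 0.0313
grasp_force: 23.9
```

Run:
```python
from h import *
Rt=target(1.4,np.pi/4)
o,p,r=pose();print(o["force"],o["joint_pos"])
g=p+r.apply([0,0,-.011]);print("g",g,r.apply(np.array([1,0,1])/2**.5))
for z in(.17,.14):goto(np.array([.677,.106,z])+Rt.apply([0,0,.011]),Rt)
for c in("side","top"):see(c,None,["cup","tall_peg"])
a=see("side");b=see("top")
P=np.array([.677,.1075,0]);th=np.linspace(0,2*np.pi,40);o2=[]
for cam,S in((a,4),(b,4)):
    x0,y0=project(cam,[P+[0,0,.14]])[0].astype(int)-[45,65]
    c=cv2.resize(cam[0][y0:y0+130,x0:x0+95,::-1],None,fx=S,fy=S,interpolation=cv2.INTER_CUBIC)
    for cx,z,rad,col in((P,.134,.008,(0,255,0)),(P,.066,.015,(0,255,0)),(g*[1,1,0]+[0,.0015,0],g[2]+.028,.02,(0,0,255)),(g*[1,1,0]+[0,.0015,0],g[2]-.062,.02,(0,0,255))):
        q=project(cam,np.c_[cx[0]+rad*np.cos(th),cx[1]+rad*np.sin(th),0*th+z])
        cv2.polylines(c,[((q-[x0,y0]+.5)*S).astype(int)],True,col,1)
    o2.append(c)
cv2.imwrite("pics/s8.png",np.hstack(o2))
```

```text
[ 0.0692  0.1462 -0.6116] [-0.0559  0.3853  0.1243 -0.8129 -1.3075  0.1197]
g [0.6773 0.1103 0.2195] [ 0.0077 -0.0032 -1.    ]
t 15.95 p [0.6786 0.1179 0.2117] rot units [ 0.0061 -0.0153  0.1015] | travel units old frame [ 1.8956 -0.0014  1.6028] new frame [ 1.8984 -0.0233  1.5993]
t 15.95 p [0.6786 0.1179 0.2117] rot units [ 0.0061 -0.0153  0.1015] | travel units old frame [2.9542 0.0107 2.6654] new frame [ 2.959  -0.0233  2.6599]
side cup [([0.679, 0.1107, 0.2493], 0.69), ([0.399, 0.3101, 0.0189], 0.67)]
side tall_peg [([0.6801, 0.1101, 0.0664], 0.72)]
top cup [([0.6795, 0.111, 0.2494], 0.91), ([0.4049, 0.3092, 0.021], 0.71)]
top tall_peg [([0.6687, 0.1066, 0.0694], 0.45)]
```

View pics/s8.png

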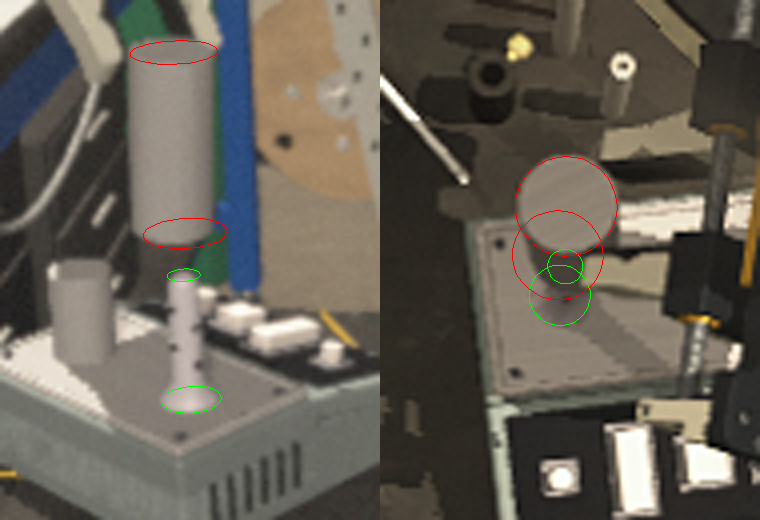

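s8 shows the base circle matching exactly in both views. In the side view the mouth sits about 12 zoomed px left of the upright model: 131–213 seen against 143–227 predicted. So the cup leans a few degrees, and I'll compute the correction.

Run:
```python
from h import *
o,p,r=pose();a=see("side");g=p+r.apply([0,0,-.011]);m=g+[0,.0015,-.062]
J=(project(a,[m+[.01,0,0],m+[0,.01,0]])-project(a,[m]))/10;print("px per mm x,y:",J)
f=r.as_matrix()[:,2]*[1,1,0];f/=np.linalg.norm(f);print(f)
# measured cup sides in side image: gradient columns along rows
base=project(a,[g+[0,.0015,.028]])[0];mo=project(a,[m])[0];print(base,mo)
gray=cv2.GaussianBlur(cv2.cvtColor(a[0],cv2.COLOR_RGB2GRAY),(3,3),0).astype(float)
for k in np.linspace(.15,.85,6):
    c=base+(mo-base)*k;v=int(c[1]);u=int(c[0]);row=np.gradient(gray[v])
    print(v,round(c[0],1),gray[v,u-16:u+17].astype(int))
```

```text
px per mm x,y: [[-0.4364  0.1273]
 [ 0.297   0.141 ]]
[ 0.1735  0.9848 -0.    ]
[196.5615 160.2337] [199.3913 205.5502]
167 197.0 [124 108  81  56  49  69 101 123 133 139 142 145 148 150 151 152 151 151
 150 148 147 143 137 131 126 119 107  89  76  73  74  74  73]
173 197.4 [ 45  46  46  50  68  98 120 131 137 142 146 148 149 150 151 151 150 149
 147 145 141 136 131 125 118 106  89  76  73  74  74  73  72]
179 197.8 [ 55  46  44  50  69  97 118 129 136 141 145 148 149 150 150 150 149 149
 147 144 141 136 130 124 116 105  90  77  72  71  72  73  72]
186 198.2 [ 50  54  54  60  84 111 128 138 143 145 147 149 150 150 150 149 148 145
 143 140 135 130 123 116 103  88  76  71  71  73  73  72  72]
192 198.6 [ 43  44  45  54  79 109 128 136 141 145 147 148 148 148 149 150 149 146
 143 140 134 129 123 115 102  85  74  71  72  73  74  73  73]
198 199.0 [ 97  66  49  49  70 104 127 137 142 145 148 149 149 149 149 149 149 146
 143 139 134 129 122 114 102  86  78  76  74  73  73  74  73]
```

The lean is about 2–3° in the tool's plane. I'll correct it by 2.4°, then go down 60 mm over the shaft, checking force. The radial clearance is 9 mm.

Request:
drive_tool(
  steps=[
    {"travel":[0,0,0],"delta_rot":[0,-0.35,0.1]},
    {"travel":[0,0,0],"delta_rot":[0,0,0]},
    {"travel":[0.228,0,0.198],"delta_rot":[0,0,0]},
    {"travel":[0.228,0,0.198],"delta_rot":[0,0,0]},
    {"travel":[0.228,0,0.198],"delta_rot":[0,0,0]},
    {"travel":[0.228,0,0.198],"delta_rot":[0,0,0]},
    {"travel":[0.228,0,0.198],"delta_rot":[0,0,0]},
    {"travel":[0.228,0,0.198],"delta_rot":[0,0,0]},
    {"travel":[0,0,0],"delta_rot":[0,0,0]},
  ],
)

```text
time: 17.15
eef_pos: [0.6783, 0.1168, 0.1755]
ee_rot: [0.307, -0.59, 0.7, 0.259]
force: [0.2, 0.5, -0.5]
gripper_width: 0.0314
grasp_force: 23.9
```

Request:
drive_tool(
  steps=[
    {"travel":[0.228,0,0.198],"delta_rot":[0,0,0]},
    {"travel":[0.228,0,0.198],"delta_rot":[0,0,0]},
    {"travel":[0.228,0,0.198],"delta_rot":[0,0,0]},
    {"travel":[0.228,0,0.198],"delta_rot":[0,0,0]},
    {"travel":[0,0,0],"delta_rot":[0,0,0]},
    {"travel":[0,0,0],"delta_rot":[0,0,0]},
  ],
)

```text
time: 17.65
eef_pos: [0.6788, 0.1158, 0.1526]
ee_rot: [0.307, -0.591, 0.7, 0.258]
force: [-0.2, -0.4, -1.6]
gripper_width: 0.0316
grasp_force: 23.9
```

Run:
```python
from h import *
o,p,r=pose();print(p,o["force"],o["wrist_torque"],o["joint_pos"])
g=p+r.apply([0,0,-.011]);z=r.as_matrix()[:,2];print("g",g,"tilt",np.degrees(np.arccos(-z[2])))
print("down unit/10mm",r.inv().apply([0,0,-.01])/.02,"y -1mm",r.inv().apply([0,-.001,0])/.02)
for c in("side","top"):see(c,None,["cup","tall_peg"])
```

```text
[0.6788 0.1158 0.1526] [-0.1984 -0.3538 -1.6306] [-2.6182  0.5164 -0.024 ] [-0.0922  0.4561  0.0778 -0.8778 -1.2612  0.2368]
g [0.6774 0.1078 0.1601] tilt 47.312299421797455
down unit/10mm [0.3675 0.0008 0.339 ] y -1mm [ 0.0334 -0.0085 -0.0362]
side cup [([0.4033, 0.3103, 0.0181], 0.87), ([0.5831, 0.1061, 0.0722], 0.7), ([0.6753, 0.1103, 0.1864], 0.66)]
side tall_peg [([0.6851, 0.1099, 0.0671], 0.71)]
top cup [([0.4034, 0.3096, 0.0218], 0.87), ([0.6755, 0.1065, 0.1865], 0.6)]
top tall_peg []
```

Request:
drive_tool(
  steps=[
    {"travel":[0.184,0,0.17],"delta_rot":[0,0,0]},
    {"travel":[0.184,0,0.17],"delta_rot":[0,0,0]},
    {"travel":[0.184,0,0.17],"delta_rot":[0,0,0]},
    {"travel":[0.184,0,0.17],"delta_rot":[0,0,0]},
    {"travel":[0,0,0],"delta_rot":[0,0,0]},
  ],
)

```text
time: 18.37
eef_pos: [0.6783, 0.116, 0.1314]
ee_rot: [0.307, -0.59, 0.7, 0.259]
force: [-0.1, -0.8, -0.9]
gripper_width: 0.0315
grasp_force: 23.9
```

Request:
drive_tool(
  steps=[
    {"travel":[0.11,0,0.1],"delta_rot":[0,0,0]},
    {"travel":[0.11,0,0.1],"delta_rot":[0,0,0]},
    {"travel":[0,0,0],"delta_rot":[0,0,0]},
  ],
)

```text
time: 18.62
eef_pos: [0.6788, 0.1158, 0.1266]
ee_rot: [0.307, -0.591, 0.7, 0.258]
force: [0.1, -0.1, -1.1]
gripper_width: 0.0316
grasp_force: 23.9
```

Request:
drive_tool(
  steps=[
    {"travel":[0.073,0,0.068],"delta_rot":[0,0,0]},
    {"travel":[0.037,0,0.034],"delta_rot":[0,0,0]},
    {"travel":[0,0,0],"delta_rot":[0,0,0]},
  ],
)

```text
time: 18.87
eef_pos: [0.6789, 0.1158, 0.1241]
ee_rot: [0.308, -0.591, 0.7, 0.258]
force: [-0.4, 0.3, -0.8]
gripper_width: 0.0311
grasp_force: 23.9
```

Request:
drive_tool(
  steps=[
    {"travel":[0.037,0,0.034],"delta_rot":[0,0,0]},
    {"travel":[0.037,0,0.034],"delta_rot":[0,0,0]},
    {"travel":[0,0,0],"delta_rot":[0,0,0]},
  ],
)

```text
time: 19.12
eef_pos: [0.6789, 0.1159, 0.1222]
ee_rot: [0.308, -0.591, 0.7, 0.258]
force: [-0.9, 0.2, -1.0]
gripper_width: 0.0312
grasp_force: 23.9
```

Request:
drive_tool(
  steps=[
    {"travel":[0.037,0,0.034],"delta_rot":[0,0,0]},
    {"travel":[0.037,0,0.034],"delta_rot":[0,0,0]},
    {"travel":[0,0,0],"delta_rot":[0,0,0]},
  ],
)

```text
time: 19.37
eef_pos: [0.6796, 0.1157, 0.1217]
ee_rot: [0.308, -0.591, 0.7, 0.257]
force: [-2.4, -1.7, 6.5]
gripper_width: 0.0316
grasp_force: 24.2
```

Request:
drive_tool(
  steps=[
    {"travel":[0.037,0,0.034],"delta_rot":[0,0,0]},
    {"travel":[0,0,0],"delta_rot":[0,0,0]},
    {"travel":[0,0,0],"delta_rot":[0,0,0]},
  ],
)

```text
time: 19.62
eef_pos: [0.6798, 0.1156, 0.1216]
ee_rot: [0.309, -0.591, 0.699, 0.257]
force: [-3.3, -3.1, 10.0]
gripper_width: 0.0314
grasp_force: 24.3
```

Run:
```python
from h import *
o,p,r=pose();print(p,o["force"],o["wrist_torque"])
for c in("side","top","wrist"):see(c,None,["cup"])
```

```text
[0.6798 0.1156 0.1216] [-3.3397 -3.1346  9.9747] [-0.3735  0.8583  0.5605]
side cup [([0.6768, 0.1081, 0.1607], 0.91), ([0.405, 0.3091, 0.0197], 0.79), ([0.6518, 0.064, 0.0013], 0.39)]
top cup [([0.4046, 0.312, 0.0199], 0.81), ([0.6773, 0.109, 0.1564], 0.77), ([0.591, 0.069, 0.0715], 0.2)]
wrist cup [([0.6793, 0.102, 0.1556], 0.67), ([0.4065, 0.3086, 0.0214], 0.58)]
```

Request:
drive_tool(
  steps=[
    {"travel":[0.03,0.04,-0.03],"delta_rot":[0,0,0]},
    {"travel":[0,0,0],"delta_rot":[0,0,0]},
    {"travel":[0,0,0],"delta_rot":[0,0,0]},
  ],
)

```text
time: 20.17
eef_pos: [0.6792, 0.1148, 0.1214]
ee_rot: [0.309, -0.591, 0.7, 0.257]
force: [-1.3, -3.1, 8.8]
gripper_width: 0.032
grasp_force: 24.3
```

Request:
drive_tool(
  steps=[
    {"travel":[0.03,0.04,-0.03],"delta_rot":[0,0,0]},
    {"travel":[0,0,0],"delta_rot":[0,0,0]},
    {"travel":[0,0,0],"delta_rot":[0,0,0]},
  ],
)

```text
time: 20.42
eef_pos: [0.6788, 0.1141, 0.1213]
ee_rot: [0.309, -0.591, 0.7, 0.256]
force: [-0.3, -1.6, 7.5]
gripper_width: 0.0315
grasp_force: 24.2
```

Request:
drive_tool(
  force=5,
  steps=[
    {"travel":[0,0,0],"delta_rot":[0,0,0]},
    {"travel":[0,0,0],"delta_rot":[0,0,0]},
    {"travel":[0,0,0],"delta_rot":[0,0,0]},
    {"travel":[0,0,0],"delta_rot":[0,0,0]},
  ],
)

```text
time: 20.75
eef_pos: [0.6782, 0.1141, 0.1204]
ee_rot: [0.309, -0.591, 0.7, 0.257]
force: [0.5, -2.0, 5.9]
gripper_width: 0.0334
grasp_force: 5.1
```

Run:
```python
from h import *
o,p,r=pose();print(p,o["force"],p+r.apply([0,0,-.011]))
for k in range(3):
  for c in("side","top"):see(c,None,["cup"])
a=see("side")
base=project(a,[[.677,.1075,.156]])[0];mo=project(a,[[.677,.1075,.066]])[0];print(base,mo)
gray=cv2.cvtColor(a[0],cv2.COLOR_RGB2GRAY).astype(int)
for k in(.25,.45,.65,.85):
    c=base+(mo-base)*k;v=int(c[1]);u=int(c[0]);print(v,u,round(c[0],1),gray[v,u-16:u+17])
```

```text
[0.6782 0.1141 0.1204] [ 0.5378 -2.0431  5.9432] [0.6768 0.1062 0.1278]
side cup [([0.4042, 0.3092, 0.0206], 0.87), ([0.6758, 0.1043, 0.1591], 0.65)]
top cup [([0.4023, 0.3136, 0.0229], 0.83), ([0.6766, 0.1095, 0.1555], 0.75)]
side cup [([0.4045, 0.3105, 0.018], 0.95), ([0.6775, 0.1023, 0.1576], 0.8)]
top cup [([0.6739, 0.1083, 0.1535], 0.82), ([0.4008, 0.3107, 0.0231], 0.6)]
side cup [([0.6748, 0.105, 0.1573], 0.87), ([0.4047, 0.3064, 0.0193], 0.74), ([0.446, 0.1371, -0.0006], 0.2)]
top cup [([0.6766, 0.1066, 0.1564], 0.8), ([0.4026, 0.3104, 0.0226], 0.59)]
[198.7769 206.8547] [201.3424 248.3784]
217 199 199.4 [ 79  65  49  48  45  57 102 124 136 140 144 147 149 153 150 152 150 149
 148 148 148 142 133 130 122 112  90  73  73  75  77  73  75]
225 199 199.9 [ 90  88  75  64  57  51  79 117 129 136 142 145 148 152 149 152 149 152
 150 147 145 141 134 128 126 111 124 164 205 232 241 239 229]
233 200 200.4 [112 122 124 125 126 121 123 126 135 143 144 149 153 150 150 153 152 148
 148 144 141 133 129 123 114 101  70  41  51  61  72  80 134]
242 200 201.0 [127 127 125 124 124 125 118 126 132 139 146 150 151 153 153 150 150 153
 148 142 144 136 131 125 118 108 100 101 116 123 126 127 128]
```

The cup sits on the deck: base z ≈ 0.157, and the side edges line up with an upright model on the peg. I'll open part-way and back out along the tool axis.

Request:
drive_tool(
  hand=0.3,
  steps=[
    {"travel":[0,0,0],"delta_rot":[0,0,0]},
    {"travel":[0,0,0],"delta_rot":[0,0,0]},
    {"travel":[0,0,0],"delta_rot":[0,0,0]},
    {"travel":[0,0,0],"delta_rot":[0,0,0]},
    {"travel":[0,0,0],"delta_rot":[0,0,0]},
    {"travel":[0,0,0],"delta_rot":[0,0,0]},
  ],
)

```text
time: 21.9
eef_pos: [0.677, 0.1145, 0.1189]
ee_rot: [0.307, -0.591, 0.7, 0.258]
force: [0.8, 0.5, 0.6]
gripper_width: 0.0606
grasp_force: 0.0
```

Run:
```python
from h import *
o,p,r=pose();print(p,o["force"],o["joint_pos"])
for c in("side","top","wrist"):see(c,None,["cup","small_cup"])
```

```text
[0.677  0.1145 0.1189] [0.8028 0.5352 0.5549] [-0.098   0.4919  0.0529 -0.8927 -1.2266  0.2905]
side cup [([0.4022, 0.3119, 0.0193], 0.68), ([0.6757, 0.1077, 0.1594], 0.61), ([0.5825, 0.1065, 0.0697], 0.35)]
side small_cup [([0.6861, 0.016, 0.1125], 0.81)]
top cup [([0.4029, 0.3108, 0.022], 0.94), ([0.6771, 0.1073, 0.1566], 0.63), ([0.59, 0.1095, 0.0682], 0.27)]
top small_cup [([0.681, 0.0222, 0.1126], 0.63)]
wrist cup [([0.6746, 0.1002, 0.1539], 0.97), ([0.4022, 0.3098, 0.0182], 0.55)]
wrist small_cup [([0.6877, 0.0238, 0.1153], 0.69)]
```

Request:
drive_tool(
  steps=[
    {"travel":[0,0,-0.5],"delta_rot":[0,0,0]},
    {"travel":[0,0,-1],"delta_rot":[0,0,0]},
    {"travel":[0,0,-1],"delta_rot":[0,0,0]},
    {"travel":[0,0,-1],"delta_rot":[0,0,0]},
    {"travel":[0,0,-1],"delta_rot":[0,0,0]},
    {"travel":[0,0,-1],"delta_rot":[0,0,0]},
    {"travel":[0,0,-1],"delta_rot":[0,0,0]},
    {"travel":[0,0,-1],"delta_rot":[0,0,0]},
    {"travel":[0,0,0],"delta_rot":[0,0,0]},
  ],
)

```text
time: 23.1
eef_pos: [0.659, 0.0021, 0.2242]
ee_rot: [0.308, -0.591, 0.7, 0.255]
force: [1.1, -0.4, 1.0]
gripper_width: 0.0613
grasp_force: 0.0
```

Run:
```python
from h import *
K={k:[] for k in("dryer","round_key_top","square_key_top","bar_key_top","small_key_top","cup","small_cup")}
for i in range(2):
  for c in("side","top"):
    ctrl.read_camera(c)
    for k in K:
        for d in ctrl.spot_point(c,k)[:1]: K[k].append(d["centre"])
for k in K: print(k,np.array(K[k]).round(4).tolist())
A,B=target(.8,.17),target(.085,.1745)
o,p,r=pose();print(p,o["time"],o["joint_pos"])
print((r.inv()*A).as_rotvec()/.12,(A.inv()*B).as_rotvec()/.12,(r.inv()*B).as_rotvec()/.12, wrist(B,.3,.9))
print("up 100mm, -x 100mm in tool", r.inv().apply([-.1,0,.1])/.02)
```

```text
dryer [[0.6514, 0.0632, 0.0006], [0.6507, 0.0644, -0.0041], [0.6509, 0.0609, 0.0016], [0.6514, 0.0624, -0.0007]]
round_key_top [[0.5977, -0.0, 0.07], [0.5865, 0.0744, 0.0682], [0.5519, 0.2571, 0.0006]]
square_key_top [[0.5964, 0.0386, 0.0684], [0.5984, 0.0329, 0.0703], [0.5942, 0.0377, 0.0715], [0.5968, 0.0327, 0.0705]]
bar_key_top [[0.5936, 0.0372, 0.0696], [0.5897, 0.0703, 0.0726], [0.5883, 0.0731, 0.0671], [0.5904, 0.0678, 0.0685]]
small_key_top [[0.5825, 0.107, 0.0709], [0.5892, 0.1098, 0.0636], [0.5855, 0.1058, 0.0699], [0.5859, 0.1108, 0.0674]]
cup [[0.6744, 0.1073, 0.1603], [0.6789, 0.1056, 0.1518], [0.403, 0.3093, 0.0184], [0.6775, 0.1045, 0.1563]]
small_cup [[0.6876, 0.0215, 0.1153], [0.6822, 0.0216, 0.112], [0.6858, 0.0181, 0.1116], [0.6824, 0.0241, 0.1128]]
[0.6583 0.0058 0.2209] 24.7 [-0.2536  0.4188  0.1738 -0.8285 -1.4637  0.2387]
[2.4134 5.3046 4.4859] [ 1.0213 -0.0359  5.8702] [5.3237 4.626  9.7812] (np.float64(0.07712655497594981), np.float64(-0.5014895977646221), np.float64(-1.8502894812447825))
up 100mm, -x 100mm in tool [-3.1113  4.9143 -4.0211]
```

Request:
drive_tool(
  hand=1,
  force=20,
  steps=[
    {"travel":[-0.3,0.5,-0.4],"delta_rot":[0,0,0]},
    {"travel":[-0.3,0.5,-0.4],"delta_rot":[0,0,0]},
    {"travel":[0,0,0],"delta_rot":[0.532,0.463,0.978]},
    {"travel":[0,0,0],"delta_rot":[0.532,0.463,0.978]},
    {"travel":[0,0,0],"delta_rot":[0.532,0.463,0.978]},
    {"travel":[0,0,0],"delta_rot":[0.532,0.463,0.978]},
    {"travel":[0,0,0],"delta_rot":[0.532,0.463,0.978]},
    {"travel":[0,0,0],"delta_rot":[0.532,0.463,0.978]},
    {"travel":[0,0,0],"delta_rot":[0.532,0.463,0.978]},
    {"travel":[0,0,0],"delta_rot":[0.532,0.463,0.978]},
    {"travel":[0,0,0],"delta_rot":[0.532,0.463,0.978]},
    {"travel":[0,0,0],"delta_rot":[0.532,0.463,0.978]},
  ],
)

```text
time: 25.7
eef_pos: [0.6362, 0.0049, 0.242]
ee_rot: [0.134, -0.155, 0.977, 0.055]
force: [-0.2, -0.9, -1.4]
gripper_width: 0.0006
grasp_force: 0.0
```

Run:
```python
from h import *
B=target(.087,.1745)
o,p,r=pose();print(o["joint_pos"],o["gripper_width"],o["force"])
# key blobs in the first pictures
for n in("top","side"):
    im=cv2.imread(f"pics/{n}0.png");c=ctrl.camera_params(n)
    cam=(im,np.array(c["rvec"]),np.array(c["tvec"]),np.array([[c["fx"],0,c["cx"]],[0,c["fy"],c["cy"]],[0,0,1]]),np.array(c["distortion"]))
    g=cv2.resize(cv2.cvtColor(im,cv2.COLOR_BGR2GRAY),None,fx=4,fy=4,interpolation=cv2.INTER_CUBIC)
    m=(g>190).astype(np.uint8)
    N,L,st,ce=cv2.connectedComponentsWithStats(m)
    for i in range(1,N):
        uv=(ce[i]+.5)/4-.5
        P=ray(cam,[uv],.0705)[0]
        if st[i][4]>60 and .56<P[0]<.63 and -.03<P[1]<.14: print(n,uv,P,st[i][2:]/4.)
goto([.5946,-.0015+.002,.13],B)
```

```text
[ 0.257   0.1147 -0.2004 -0.0997 -0.9781 -1.4695] 0.0005867448147494047 [-0.2389 -0.9481 -1.3992]
top [374.7349 170.5097] [ 0.6103 -0.0234  0.0705] [ 4.   17.5  80.75]
top [317.3006 163.6399] [0.6242 0.0889 0.0705] [ 8.    0.75 21.  ]
top [308.608  164.6108] [0.6223 0.1059 0.0705] [ 7.75  1.   22.  ]
top [300.6011 165.5878] [0.6205 0.1215 0.0705] [ 7.75  1.   23.5 ]
top [326.3327 181.0669] [0.59   0.0717 0.0705] [  9.75  21.25 635.75]
top [362.8741 176.8095] [0.598  0.0002 0.0705] [ 10.5   11.75 365.5 ]
top [344.6446 178.9007] [0.5941 0.0359 0.0705] [ 11.5  11.5 417.5]
top [372.2558 189.332 ] [ 0.5735 -0.0179  0.0705] [ 20.75  15.5  129.5 ]
top [308.0166 183.1878] [0.586  0.1073 0.0705] [  6.     5.25 101.5 ]
top [351.9059 195.4059] [0.5618 0.0221 0.0705] [ 8.25  1.   20.25]
side [198.9653 218.4097] [ 0.5986 -0.016   0.0705] [ 5.    4.25 59.5 ]
side [205.0263 222.2   ] [0.6009 0.0116 0.0705] [ 4.75  4.25 50.  ]
side [213.0104 226.7373] [0.6023 0.0443 0.0705] [ 11.   6. 163.]
side [223.7596 230.9907] [0.5984 0.0784 0.0705] [ 16.25   7.25 234.5 ]
side [236.3467 236.2486] [0.5948 0.1176 0.0705] [ 4.75  5.   66.25]
t 25.7 p [0.6362 0.0049 0.242 ] rot units [0.988  0.8428 1.7946] | travel units old frame [3.5366 0.0797 4.8197] new frame [ 3.034  -0.0374  5.1514]
```

Request:
drive_tool(
  steps=[
    {"travel":[0,0,0],"delta_rot":[0.5,0.42,0.9]},
    {"travel":[0,0,0],"delta_rot":[0.5,0.42,0.9]},
    {"travel":[0.6,0,0.6],"delta_rot":[0,0,0]},
    {"travel":[0.6,0,0.6],"delta_rot":[0,0,0]},
    {"travel":[0.6,0,0.6],"delta_rot":[0,0,0]},
    {"travel":[0.6,0,0.6],"delta_rot":[0,0,0]},
    {"travel":[0.6,0,0.6],"delta_rot":[0,0,0]},
    {"travel":[0,0,0],"delta_rot":[0,0,0]},
    {"travel":[0,0,0],"delta_rot":[0,0,0]},
  ],
)

```text
time: 26.45
eef_pos: [0.5884, -0.0001, 0.1707]
ee_rot: [0.09, -0.054, 0.994, 0.008]
force: [-0.4, -0.5, 1.3]
gripper_width: 0.0004
grasp_force: 0.0
```

Run:
```python
from h import *
B=target(.1,.1745);z=B.as_matrix()[:,2]
o,p,r=pose();print(o["joint_pos"],o["force"],p)
see("wrist",None,["round_key_top","square_key_top","bar_key_top","small_key_top","cup"])
see("top",None,["round_key_top","square_key_top","bar_key_top","small_key_top","cup"])
goto(np.array([.597,.001,.0705])-.020*z,B)
```

```text
[ 0.3599  0.1191 -0.4014  0.0502 -0.8736 -1.8507] [-0.3689 -0.4742  1.293 ] [ 0.5884 -0.0001  0.1707]
wrist round_key_top [([0.5994, 0.0006, 0.0679], 0.6)]
wrist square_key_top [([0.5931, 0.0334, 0.0677], 0.91)]
wrist bar_key_top [([0.5922, 0.0709, 0.0727], 0.66)]
wrist small_key_top [([0.5858, 0.1078, 0.0694], 0.52)]
wrist cup []
top round_key_top [([0.5954, -0.0002, 0.0697], 0.57)]
top square_key_top [([0.5956, 0.032, 0.0709], 0.46)]
top bar_key_top [([0.5919, 0.0715, 0.0703], 0.46)]
top small_key_top [([0.6523, 0.0637, -0.0018], 0.61), ([0.5895, 0.112, 0.0663], 0.6)]
top cup [([0.6774, 0.1044, 0.152], 0.88)]
t 27.05 p [0.5889 0.0003 0.1695] rot units [0.0675 0.0481 0.0686] | travel units old frame [ 0.4829 -0.0332  3.9434] new frame [ 0.46   -0.0051  3.9463]
```

Request:
drive_tool(
  steps=[
    {"travel":[0,0,0],"delta_rot":[0.07,0.05,0.07]},
    {"travel":[0.12,0,0.9],"delta_rot":[0,0,0]},
    {"travel":[0.12,0,0.9],"delta_rot":[0,0,0]},
    {"travel":[0.11,0,0.9],"delta_rot":[0,0,0]},
    {"travel":[0.11,0,0.9],"delta_rot":[0,0,0]},
    {"travel":[0,0,0.3],"delta_rot":[0,0,0]},
    {"travel":[0,0,0],"delta_rot":[0,0,0]},
    {"travel":[0,0,0],"delta_rot":[0,0,0]},
  ],
)

```text
time: 27.72
eef_pos: [0.5937, 0.0007, 0.0915]
ee_rot: [0.087, -0.05, 0.995, 0.004]
force: [-0.3, 0.6, 0.0]
gripper_width: 0.0004
grasp_force: 0.0
```

Run:
```python
from h import *
B=target(.1,.1745);z=B.as_matrix()[:,2]
o,p,r=pose();print(o["force"],p)
goto(np.array([.597,.0005,.070])-.008*z,B)
```

```text
[-0.2781  0.571   0.0069] [0.5937 0.0007 0.0915]
t 27.7167 p [0.5937 0.0007 0.0915] rot units [-0.0061 -0.0028  0.    ] | travel units old frame [ 0.0243 -0.0286  0.6874] new frame [ 0.0245 -0.0291  0.6874]
```

Request:
drive_tool(
  steps=[
    {"travel":[0.02,-0.03,0.4],"delta_rot":[0,0,0]},
    {"travel":[0,0,0.3],"delta_rot":[0,0,0]},
    {"travel":[0,0,0.08],"delta_rot":[0,0,0]},
    {"travel":[0,0,0],"delta_rot":[0,0,0]},
  ],
)

```text
time: 28.05
eef_pos: [0.5955, 0.0002, 0.0753]
ee_rot: [0.087, -0.05, 0.995, 0.004]
force: [-1.5, -0.1, -0.4]
gripper_width: 0.0002
grasp_force: 0.0
```

Request:
drive_tool(
  steps=[
    {"travel":[0,0,0.07],"delta_rot":[0,0,0]},
    {"travel":[0,0,0.05],"delta_rot":[0,0,0]},
    {"travel":[0,0,0],"delta_rot":[0,0,0]},
  ],
)

```text
time: 28.3
eef_pos: [0.5962, 0.0004, 0.0734]
ee_rot: [0.087, -0.05, 0.995, 0.004]
force: [0.2, -0.6, -1.3]
gripper_width: 0.0007
grasp_force: 0.0
```

Request:
drive_tool(
  steps=[
    {"travel":[0,0,0.08],"delta_rot":[0,0,0]},
    {"travel":[0,0,0],"delta_rot":[0,0,0]},
  ],
)

```text
time: 28.47
eef_pos: [0.5963, 0.0004, 0.0717]
ee_rot: [0.087, -0.05, 0.995, 0.004]
force: [-0.0, -0.2, 0.8]
gripper_width: 0.0007
grasp_force: 0.0
```

Run:
```python
from h import *
o,p,r=pose();print(o["force"],p, o["wrist_torque"])
for c in("wrist","side"): see(c,None,["round_key_top","square_key_top","bar_key_top"])
tip=p+r.apply([0,0,.008])
a=see("side");print("tip",tip,project(a,[tip]))
```

```text
[-0.0001 -0.2204  0.8451] [0.5963 0.0004 0.0717] [-0.0406  0.5581  0.049 ]
wrist round_key_top [([0.6019, -0.0046, 0.0692], 0.67)]
wrist square_key_top [([0.5925, 0.0347, 0.072], 0.95)]
wrist bar_key_top [([0.5918, 0.0715, 0.0686], 0.78)]
side round_key_top [([0.6774, 0.1043, 0.1584], 0.7)]
side square_key_top [([0.5924, 0.0389, 0.0711], 0.53)]
side bar_key_top [([0.5858, 0.0753, 0.0705], 0.58)]
tip [0.5977 0.0006 0.0638] [[203.5638 223.104 ]]
```

Request:
drive_tool(
  steps=[
    {"travel":[0,0,0.08],"delta_rot":[0,0,0]},
    {"travel":[0,0,0],"delta_rot":[0,0,0]},
  ],
)

```text
time: 29.08
eef_pos: [0.5966, 0.0004, 0.0699]
ee_rot: [0.087, -0.05, 0.995, 0.004]
force: [0.2, -0.6, 0.0]
gripper_width: 0.0003
grasp_force: 0.0
```

Request:
drive_tool(
  steps=[
    {"travel":[0,0,0.06],"delta_rot":[0,0,0]},
    {"travel":[0,0,0],"delta_rot":[0,0,0]},
  ],
)

```text
time: 29.25
eef_pos: [0.5967, 0.0004, 0.0687]
ee_rot: [0.087, -0.05, 0.995, 0.004]
force: [0.7, 0.0, -0.1]
gripper_width: 0.0004
grasp_force: 0.0
```

No contact force yet, though the tip should already be on the key. I'll check pixel rows in the side view around the tip.

Run:
```python
from h import *
o,p,r=pose();a=see("side");tip=p+r.apply([0,0,.008]);print(tip,o["time"])
ax=r.as_matrix()
print("tip px",project(a,[tip, tip-ax[:,2]*.03, tip+ax[:,1]*.02,tip-ax[:,1]*.02]).round(1).tolist())
print("keys px",project(a,[[.597,.0005,.0705],[.594,.036,.0705],[.591,.0715,.0705]]).round(1).tolist())
g=cv2.cvtColor(a[0],cv2.COLOR_RGB2GRAY)
g0=cv2.cvtColor(cv2.imread("pics/side0.png"),cv2.COLOR_BGR2GRAY)
for q in(g0,g):
    print("cols 190..226")
    for v in range(200,236,1): print(v,' '.join('%2d'%(x//10) for x in q[v,190:227]))
```

```text
[0.5981 0.0006 0.0609] 29.25
tip px [[203.5, 224.3], [204.5, 211.8], [209.2, 226.7], [197.8, 222.0]]
keys px [[203.6, 220.3], [213.9, 224.6], [224.6, 229.1]]
cols 190..226
200  6  6  6  6  6  6  6  6  6  6  6  6  6  6  6  6  6  6  7  9  8  7  7  6  6  7  7  6  8 11 12 12 13 13 13 13 12
201  6  6  6  6  6  6  6  6  6  6  6  6  6  6  6  6  5  5  6  8  7  7  7  7  7  7  7  7  8 11 12 13 13 13 13 13 13
202  6  6  6  6  6  6  6  7  6  6  6  6  6  6  6  6  5  5  6  7  7  7  7  7  7  7  7  6  8 11 12 13 13 13 13 13 13
203  6  6  5  6  5  6  6  7  7  7  6  6  6  6  6  6  5  5  6  6  7  7  7  7  7  7  7  7  8 11 13 13 13 13 13 13 13
204  6  6  6  6  6  6  6  6  6  6  6  7  6  6  6  5  5  5  6  7  7  7  7  7  7  7  7  6  8 11 12 13 13 13 13 13 13
205  6  6  5  6  6  6  5  6  6  6  6  6  6  6  6  5  5  6  7  7  7  7  7  7  7  7  7  6  7 11 13 13 13 13 13 13 13
206  6  7  6  6  6  6  6  6  6  6  6  6  7  6  5  5  6  6  7  7  6  7  7  7  7  7  7  6  7 11 13 13 13 13 13 13 13
207  7  6  6  6  6  6  6  6  7  7  6  6  7  6  5  5  6  7  7  6  6  6  7  7  7  7  7  7  7 11 12 13 12 13 13 13 13
208  6  
[... 6665 characters left out ...]
9 10 11 13
230 14 13 13 14 14 14 15 15 15 15 15 15 14 14 14 13 13 12 11 10 11 13 14 15 16 16 16 16 17 15 13 12 13 14 15 15 16
231 14 13 13 14 14 14 15 14 15 14 15 15 14 14 14 13 13 12 11 10  9  8  9 12 12 12 13 16 17 16 15 15 16 16 16 16 17
232 14 13 13 14 14 14 15 15 15 15 15 15 14 14 14 13 13 12 11 10  7  6  7  8  9  9 11 17 18 19 18 17 17 18 18 18 17
233 15 13 13 14 14 15 15 15 15 15 15 15 14 14 14 13 13 12 11 10  6  4  4  5  5  6 12 16 19 19 20 19 18 17 17 17 17
234 15 13 13 14 14 14 15 15 14 15 15 15 14 14 14 13 13 12 11 10  7  4  3  4  6  7 12 16 18 19 19 19 17 17 17 17 16
235 15 13 13 14 14 14 15 15 15 15 15 14 14 14 14 13 12 12 11 10  7  4  4  5  8  9 11 13 16 17 19 18 16 16 15 15 13
```

Run:
```python
from h import *
o,p,r=pose();a=see("wrist");ax=r.as_matrix();tip=p+ax[:,2]*.008
print("tip px centre, +-21 y, -30 z",project(a,[tip,tip+ax[:,1]*.02,tip-ax[:,1]*.02,tip-ax[:,2]*.03]).round(1).tolist())
print("near edge of tip (x +9.5)",project(a,[tip+ax[:,0]*.0095]).round(1).tolist())
print("keys px R,S,B,sm",project(a,[[.597,.0005,.0705],[.594,.036,.0705],[.591,.0715,.0705],[.586,.1075,.0705]]).round(1).tolist())
g=cv2.cvtColor(a[0],cv2.COLOR_RGB2GRAY)
print("     "+' '.join('%2d'%(u//10) for u in range(236,400,4)))
for v in range(190,270,2): print(v,' '.join('%2d'%(x//10) for x in g[v,236:400:4]))
```

```text
tip px centre, +-21 y, -30 z [[277.1, 233.9], [305.8, 233.9], [248.4, 233.9], [276.7, 252.0]]
near edge of tip (x +9.5) [[277.0, 221.0]]
keys px R,S,B,sm [[277.1, 240.0], [330.4, 240.7], [383.4, 241.3], [437.6, 239.5]]
     23 24 24 24 25 25 26 26 26 27 27 28 28 28 29 29 30 30 30 31 31 32 32 32 33 33 34 34 34 35 35 36 36 36 37 37 38 38 38 39 39
190 23 24 12  4  4  4  4  4  3  4  3  3  3  3  3  3  3  3  3  3  3  3  3  3  3  3  3  3  3  3  3  3  3  3  3  3  3  3  4  3  3
192 23 24 12  3  4  3  4  4  3  3  3  3  3  3  3  3  3  3  3  3  3  3  3  3  3  3  3  3  3  3  3  3  3  3  3  3  3  3  3  4  4
194 24 24 14  4  4  4  4  4  4  4  3  3  3  3  3  3  3  3  3  3  3  3  3  3  3  3  3  3  3  3  3  3  3  3  3  3  3  3  3  3  3
196 24 24 14  4  4  4  4  4  4  3  3  3  3  3  3  3  3  3  3  3  3  3  3  3  3  3  3  3  3  3  3  3  3  3  3  3  3  3  3  3  3
198 23 24 10  4  4  4  4  4  4  3  3  3  3  3  3  3  3  3  3  3  3  3  3  3  3  3  3  3  3  3  3  3  3  4  5  5  5  6  6  6  6
200 23 24  9  4  4  3  3  3  4  3  3  3  3  3  3  3  3  3  3  3  3  3  3  3  3  3  3  3  3  3  3  3  3  7 10 10 10 10 
[... 3626 characters left out ...]
 3  3  3  3  3  3  3  3  3  3  3  3  3  3  3  3  3  3  3  3  3  3
260  3  3  3  3  3  3  3  3 12  7  3  3  3 11  9  3  3  3  3  3  3  3  3  3  3  3  3  3  3  3  3  3  3  3  3  3  3  3  3  3  3
262  3  3  3  3  3  3  3  3 12  6  3  3  3 10  9  3  3  3  3  3  3  3  3  3  3  3  3  3  3  3  3  3  3  3  3  3  3  3  3  3  3
264  3  3  3  3  3  3  3  3 11  6  3  3  3  9  9  3  3  3  3  3  3  3  3  3  3  3  3  3  3  3  3  3  3  3  3  3  3  3  3  3  3
266  3  3  3  3  3  3  3  3 10  5  3  3  3  9  9  3  3  3  3  3  3  3  3  3  3  3  3  3  3  3  3  3  3  3  3  3  3  3  3  3  3
268  3  3  3  3  3  3  3  4  9  5  3  3  3  8  9  3  3  3  3  3  3  3  3  3  3  3  3  3  3  3  3  3  3  3  3  3  3  3  3  3  3
```

The wrist view agrees with the keys' positions: square front edge at row 225, as modelled. It also shows the closed fingers ending near row 244, so they are still above the cap. I'll keep lowering in small steps, checking force.

Request:
drive_tool(
  steps=[
    {"travel":[0,0,0.1],"delta_rot":[0,0,0]},
    {"travel":[0,0,0],"delta_rot":[0,0,0]},
  ],
)

```text
time: 29.52
eef_pos: [0.5971, 0.0005, 0.0667]
ee_rot: [0.087, -0.05, 0.995, 0.004]
force: [-0.0, -0.0, -0.3]
gripper_width: 0.0005
grasp_force: 0.0
```

Request:
drive_tool(
  steps=[
    {"travel":[0,0,0.1],"delta_rot":[0,0,0]},
    {"travel":[0,0,0],"delta_rot":[0,0,0]},
  ],
)

```text
time: 29.68
eef_pos: [0.5974, 0.0004, 0.0647]
ee_rot: [0.087, -0.05, 0.995, 0.004]
force: [-0.0, 0.0, 0.3]
gripper_width: 0.0004
grasp_force: 0.0
```

Request:
drive_tool(
  steps=[
    {"travel":[0,0,0.1],"delta_rot":[0,0,0]},
    {"travel":[0,0,0],"delta_rot":[0,0,0]},
  ],
)

```text
time: 29.85
eef_pos: [0.5978, 0.0005, 0.0627]
ee_rot: [0.087, -0.05, 0.995, 0.004]
force: [0.3, 0.1, 0.3]
gripper_width: 0.0005
grasp_force: 0.0
```

Run:
```python
from h import *
o,p,r=pose();a=see("wrist");ax=r.as_matrix()
print(project(a,[[.597,.0005,.0705],[.594,.036,.0705]]).round(1).tolist())
for d in(.008,0,-.011,-.02,-.03,-.04):print(d,project(a,[p+ax[:,2]*d,p+ax[:,2]*d+ax[:,0]*.0095]).round(1).tolist())
g=cv2.cvtColor(a[0],cv2.COLOR_RGB2GRAY)
for v in range(206,264,2): print(v,' '.join('%2d'%(x//10) for x in g[v,254:344:2]))
```

```text
[[277.0, 243.6], [331.9, 244.3]]
0.008 [[277.1, 233.9], [277.0, 221.0]]
0 [[277.0, 238.2], [277.0, 224.9]]
-0.011 [[276.9, 244.7], [276.8, 230.7]]
-0.02 [[276.7, 250.6], [276.7, 236.0]]
-0.03 [[276.6, 257.8], [276.6, 242.5]]
-0.04 [[276.4, 265.8], [276.4, 249.7]]
206  3  3  3  3  3  3  3  3  3  3  3  3  3  3  3  3  3  3  3  3  3  3  3  3  3  3  3  3  3  3  3  3  3  3  3  3  3  3  3  3  3  3  3  3  3
208  3  3  3  3  3  3  3  3  3  3  3  3  3  3  3  3  3  3  3  3  3  3  3  3  3  3  3  3  3  3  3  3  3  3  3  3  3  3  3  3  3  3  3  3  3
210  3  3  3  3  3  3  3  3  3  3  3  3  3  3  3  3  3  3  3  3  3  3  3  3  3  3  3  3  3  3  3  3  3  3  3  3  3  3  3  3  3  3  3  3  3
212  3  3  3  3  3  3  3  3  3  3  3  3  3  3  3  3  3  3  3  3  3  3  3  3  3  3  3  3  3  3  3  3  3  3  3  3  3  3  3  3  3  3  3  3  3
214  3  3  3  3  3  3  3  3  3  3  3  3  3  3  3  3  3  3  3  3  3  3  3  3  3  3  3  3  3  3  3  3  3  3  3  3  3  3  4  4  4  4  4  4  4
216  3  3  4  5  5  5  5  5  5  5  5  6  6  6  6  6  6  6  6  6  6  6  6  4  3  3  3  3  3  5  6  6  6  6  7  7  7  7  7  7  7  7  7  7  7
21
[... 2494 characters left out ...]
 3  3
254  3  3  3  3  3  3  6 12 13  8  3  3  9 13  4  3  5 11 13  9  4  3  3  3  3  3  3  3  3  3  3  3  3  3  3  3  3  3  3  3  3  3  3  3  3
256  3  3  3  3  3  3  5 12 12  7  3  3  5  8  3  3  4 11 12  9  3  3  3  3  3  3  3  3  3  3  3  3  3  3  3  3  3  3  3  3  3  3  3  3  3
258  3  3  3  3  3  3  5 12 12  7  3  3  3  3  3  3  4 11 12  8  3  3  3  3  3  3  3  3  3  3  3  3  3  3  3  3  3  3  3  3  3  3  3  3  3
260  3  3  3  3  3  3  5 12 12  7  3  3  3  3  3  3  4 11 13  9  3  3  3  3  3  3  3  3  3  3  3  3  3  3  3  3  3  3  3  3  3  3  3  3  3
262  3  3  3  3  3  3  5 12 12  6  3  3  3  3  3  3  4 10 13  9  3  3  3  3  3  3  3  3  3  3  3  3  3  3  3  3  3  3  3  3  3  3  3  3  3
```

The fingers are evidently shorter than stated, which also explains the grip width and what g5 showed. The body stays well clear of everything here, so I'll keep lowering with force checks.

Request:
drive_tool(
  steps=[
    {"travel":[0,0,0.1],"delta_rot":[0,0,0]},
    {"travel":[0,0,0.1],"delta_rot":[0,0,0]},
    {"travel":[0,0,0],"delta_rot":[0,0,0]},
  ],
)

```text
time: 30.15
eef_pos: [0.5984, 0.0006, 0.0587]
ee_rot: [0.087, -0.05, 0.995, 0.004]
force: [-0.1, 0.2, -0.6]
gripper_width: 0.0003
grasp_force: 0.0
```

Request:
drive_tool(
  steps=[
    {"travel":[0,0,0.1],"delta_rot":[0,0,0]},
    {"travel":[0,0,0.05],"delta_rot":[0,0,0]},
    {"travel":[0,0,0],"delta_rot":[0,0,0]},
  ],
)

```text
time: 30.4
eef_pos: [0.5989, 0.0006, 0.0559]
ee_rot: [0.087, -0.05, 0.995, 0.004]
force: [0.6, -0.1, -0.3]
gripper_width: 0.0004
grasp_force: 0.0
```

Request:
drive_tool(
  steps=[
    {"travel":[0,0,0.1],"delta_rot":[0,0,0]},
    {"travel":[0,0,0.05],"delta_rot":[0,0,0]},
    {"travel":[0,0,0],"delta_rot":[0,0,0]},
  ],
)

```text
time: 30.65
eef_pos: [0.5995, 0.0007, 0.053]
ee_rot: [0.087, -0.05, 0.995, 0.004]
force: [-0.4, -0.1, -0.0]
gripper_width: 0.0003
grasp_force: 0.0
```

Request:
drive_tool(
  steps=[
    {"travel":[0,0,0.08],"delta_rot":[0,0,0]},
    {"travel":[0,0,0.06],"delta_rot":[0,0,0]},
    {"travel":[0,0,0],"delta_rot":[0,0,0]},
  ],
)

```text
time: 30.9
eef_pos: [0.6, 0.0007, 0.0502]
ee_rot: [0.087, -0.05, 0.995, 0.004]
force: [-0.1, 0.1, 0.3]
gripper_width: 0.0005
grasp_force: 0.0
```

Request:
drive_tool(
  steps=[
    {"travel":[0,0,0.08],"delta_rot":[0,0,0]},
    {"travel":[0,0,0.06],"delta_rot":[0,0,0]},
    {"travel":[0,0,0],"delta_rot":[0,0,0]},
  ],
)

```text
time: 31.15
eef_pos: [0.6004, 0.0008, 0.0474]
ee_rot: [0.087, -0.05, 0.995, 0.004]
force: [-0.5, -0.7, 0.9]
gripper_width: 0.0006
grasp_force: 0.0
```

Run:
```python
from h import *
o,p,r=pose();a=see("wrist");print(p,o["force"])
print(project(a,[[.597,.0005,.0705],[.594,.036,.0705]]).round(1).tolist())
g=cv2.cvtColor(a[0],cv2.COLOR_RGB2GRAY)
for v in range(216,252,2): print(v,' '.join('%2d'%(x//10) for x in g[v,254:350:2]))
```

```text
[0.6004 0.0008 0.0474] [-0.502  -0.671   0.8562]
[[276.8, 253.8], [336.2, 254.6]]
216  3  3  3  3  3  3  3  3  3  3  3  3  3  3  3  3  3  3  3  3  3  3  3  3  3  3  3  3  3  3  3  3  3  3  3  3  3  3  3  3  3  3  3  3  3  3  3  3
218  3  3  3  3  3  3  3  3  3  3  3  3  3  3  3  3  3  3  3  3  3  3  3  3  3  3  3  3  3  3  3  3  3  3  3  3  3  3  3  3  3  3  3  3  3  3  3  3
220  3  3  3  3  3  3  3  3  3  3  3  3  3  3  3  3  3  3  3  3  3  3  3  3  3  3  3  3  3  3  3  3  3  3  3  3  3  3  3  3  3  3  3  3  3  3  3  3
222  3  3  3  3  3  3  3  3  3  3  3  3  3  3  3  3  3  3  3  3  3  3  3  3  3  3  3  3  3  3  3  3  3  3  3  3  3  3  3  3  3  4  4  4  4  4  4  4
224  3  3  5  6  6  6  6  6  6  6  6  6  6  6  6  6  6  6  6  6  7  6  7  6  3  3  3  3  3  3  4  7  7  7  7  7  7  7  7  7  7  8  8  8  8  8  8  8
226  3  5  9 10 10 10 10 10 10 10 10 10 10 10 10 10 10 10 10 10 10 10 10  9  5  3  3  3  3  3  5  9 10 10 10 10 10 10 10 10 10 10 10 10 10 10 11 12
228  3  6 10 10 10 10 10 10 10 10 10 10 10 10 10 10 10 10 10 10 10 10 10 10  5  3  3  3  3  3  6 10 10 10 10 10 10 10 10 10 10 10 
[... 945 characters left out ...]
 17 18 19 19 19 20 19 17 14 11 10  9  6  5  4  4  3  3  7 10 10 11 14 18 20 20 20 21 22 22 23 23 23 23 23 23
244  9  9 10 10 10 11 13 16 15 15  6  5 10 14  6  6 10 16 15 14 11 10 10 10  9  9  9  8  4  3  6  8  9  9 12 15 17 17 17 18 20 20 20 20 20 20 20 20
246  5  5  5  5  5  5  7 13 13 13  4  3 10 15  4  3  8 13 13 10  5  5  5  5  5  5  5  4  3  3  3  4  4  4  5  6  6  6  6  6  7  7  7  7  7  7  7  7
248  3  3  3  3  3  3  6 12 13 10  3  3 10 15  4  3  6 12 13 10  4  3  3  3  3  3  3  3  3  3  3  3  3  3  3  3  3  3  3  3  3  3  3  3  3  3  3  3
250  3  3  3  3  3  3  6 12 13  9  3  3 10 15  4  3  5 12 13 10  4  3  3  3  3  3  3  3  3  3  3  3  3  3  3  3  3  3  3  3  3  3  3  3  3  3  3  3
```

Request:
drive_tool(
  steps=[
    {"travel":[0,0,0.1],"delta_rot":[0,0,0]},
    {"travel":[0,0,0.1],"delta_rot":[0,0,0]},
    {"travel":[0,0,0],"delta_rot":[0,0,0]},
  ],
)

```text
time: 31.45
eef_pos: [0.6011, 0.0008, 0.0433]
ee_rot: [0.087, -0.05, 0.995, 0.004]
force: [-0.9, -0.5, 0.3]
gripper_width: 0.0008
grasp_force: 0.0
```

Request:
drive_tool(
  steps=[
    {"travel":[0,0,0.08],"delta_rot":[0,0,0]},
    {"travel":[0,0,0],"delta_rot":[0,0,0]},
  ],
)

```text
time: 31.62
eef_pos: [0.6014, 0.0009, 0.0419]
ee_rot: [0.087, -0.05, 0.995, 0.004]
force: [0.7, -0.8, 0.1]
gripper_width: 0.0002
grasp_force: 0.0
```

Request:
drive_tool(
  steps=[
    {"travel":[0,0,0.08],"delta_rot":[0,0,0]},
    {"travel":[0,0,0],"delta_rot":[0,0,0]},
  ],
)

```text
time: 31.78
eef_pos: [0.6018, 0.0009, 0.0404]
ee_rot: [0.087, -0.05, 0.995, 0.004]
force: [0.4, -0.2, -0.0]
gripper_width: 0.0006
grasp_force: 0.0
```

Request:
drive_tool(
  steps=[
    {"travel":[0,0,0.08],"delta_rot":[0,0,0]},
    {"travel":[0,0,0],"delta_rot":[0,0,0]},
  ],
)

```text
time: 31.95
eef_pos: [0.602, 0.0009, 0.0388]
ee_rot: [0.087, -0.05, 0.995, 0.004]
force: [-0.3, 0.1, 0.1]
gripper_width: 0.0001
grasp_force: 0.0
```

Request:
drive_tool(
  steps=[
    {"travel":[0,0,0.08],"delta_rot":[0,0,0]},
    {"travel":[0,0,0],"delta_rot":[0,0,0]},
  ],
)

```text
time: 32.12
eef_pos: [0.6025, 0.001, 0.0375]
ee_rot: [0.087, -0.05, 0.995, 0.004]
force: [-0.9, 0.4, 1.0]
gripper_width: 0.0006
grasp_force: 0.9
```

Request:
drive_tool(
  steps=[
    {"travel":[0,0,0.08],"delta_rot":[0,0,0]},
    {"travel":[0,0,0],"delta_rot":[0,0,0]},
  ],
)

```text
time: 32.28
eef_pos: [0.6028, 0.001, 0.0359]
ee_rot: [0.087, -0.05, 0.995, 0.004]
force: [-1.0, -1.5, 3.3]
gripper_width: 0.0006
grasp_force: 1.5
```

Contact: the fingertip is about 33 mm behind the TCP. I'll finish the press.

Request:
drive_tool(
  steps=[
    {"travel":[0,0,0.08],"delta_rot":[0,0,0]},
    {"travel":[0,0,0],"delta_rot":[0,0,0]},
  ],
)

```text
time: 32.45
eef_pos: [0.6031, 0.0011, 0.0344]
ee_rot: [0.087, -0.05, 0.995, 0.004]
force: [-1.5, 0.2, 4.5]
gripper_width: 0.0001
grasp_force: 2.1
```

Request:
drive_tool(
  steps=[
    {"travel":[0,0,0.06],"delta_rot":[0,0,0]},
    {"travel":[0,0,0],"delta_rot":[0,0,0]},
  ],
)

```text
time: 32.62
eef_pos: [0.6032, 0.0011, 0.0336]
ee_rot: [0.087, -0.05, 0.995, 0.004]
force: [-3.4, 0.7, 6.9]
gripper_width: 0.0009
grasp_force: 3.7
```

Request:
drive_tool(
  steps=[
    {"travel":[0,0,0.05],"delta_rot":[0,0,0]},
    {"travel":[0,0,0],"delta_rot":[0,0,0]},
  ],
)

```text
time: 32.78
eef_pos: [0.6033, 0.0011, 0.0334]
ee_rot: [0.087, -0.05, 0.995, 0.004]
force: [-7.5, 1.5, 15.3]
gripper_width: 0.0008
grasp_force: 8.4
```

The round key is fully down: 15 N at a hard stop. Releasing and moving to the square key.

Request:
drive_tool(
  steps=[
    {"travel":[0,0,-0.2],"delta_rot":[0,0,0]},
    {"travel":[0,0,-0.5],"delta_rot":[0,0,0]},
    {"travel":[0,0,-0.5],"delta_rot":[0,0,0]},
    {"travel":[0,0.6,0],"delta_rot":[0,0,0]},
    {"travel":[0,0.6,0],"delta_rot":[0,0,0]},
    {"travel":[0,0.58,0],"delta_rot":[0,0,0]},
    {"travel":[0,0,0],"delta_rot":[0,0,0]},
    {"travel":[0,0,0],"delta_rot":[0,0,0]},
  ],
)

```text
time: 33.45
eef_pos: [0.5956, 0.0365, 0.0563]
ee_rot: [0.087, -0.05, 0.995, 0.004]
force: [0.6, -0.3, -0.1]
gripper_width: 0.0006
grasp_force: 0.0
```

Run:
```python
from h import *
o,p,r=pose();z=r.as_matrix()[:,2];print(p,o["force"],o["joint_pos"])
print("axis at key height", p+z*((.0703-p[2])/z[2]))
see("wrist",None,["round_key_top","square_key_top","bar_key_top"])
for k in([.594,.036,.0703],[.591,.0715,.0703]): print(r.inv().apply(np.array(k)+.033*z-p)/.02)
```

```text
[0.5956 0.0365 0.0563] [ 0.6141 -0.3091 -0.0655] [ 0.4276  0.2588 -0.5439  0.0985 -0.6047 -1.9741]
axis at key height [0.5931 0.0363 0.0703]
wrist round_key_top [([0.5559, 0.2616, -0.0017], 0.31)]
wrist square_key_top [([0.5889, 0.0348, 0.0704], 0.89)]
wrist bar_key_top [([0.5888, 0.0683, 0.0724], 0.66)]
[-0.0408 -0.0174  0.9469]
[-0.0698  1.7637  0.9518]
```

Request:
drive_tool(
  steps=[
    {"travel":[-0.03,0,0.4],"delta_rot":[0,0,0]},
    {"travel":[0,0,0.4],"delta_rot":[0,0,0]},
    {"travel":[0,0,0.1],"delta_rot":[0,0,0]},
    {"travel":[0,0,0.08],"delta_rot":[0,0,0]},
    {"travel":[0,0,0.06],"delta_rot":[0,0,0]},
    {"travel":[0,0,0],"delta_rot":[0,0,0]},
  ],
)

```text
time: 34.15
eef_pos: [0.5994, 0.0361, 0.035]
ee_rot: [0.086, -0.05, 0.995, 0.004]
force: [-2.2, -0.8, 4.0]
gripper_width: 0.0003
grasp_force: 1.9
```

Request:
drive_tool(
  steps=[
    {"travel":[0,0,0.06],"delta_rot":[0,0,0]},
    {"travel":[0,0,0.05],"delta_rot":[0,0,0]},
    {"travel":[0,0,0],"delta_rot":[0,0,0]},
  ],
)

```text
time: 34.4
eef_pos: [0.5997, 0.0362, 0.0336]
ee_rot: [0.087, -0.05, 0.995, 0.004]
force: [-4.4, -1.7, 7.3]
gripper_width: 0.0007
grasp_force: 4.1
```

Request:
drive_tool(
  steps=[
    {"travel":[0,0,0.05],"delta_rot":[0,0,0]},
    {"travel":[0,0,0],"delta_rot":[0,0,0]},
  ],
)

```text
time: 34.57
eef_pos: [0.5998, 0.0362, 0.0335]
ee_rot: [0.087, -0.05, 0.995, 0.004]
force: [-9.7, -1.6, 16.2]
gripper_width: 0.0009
grasp_force: 8.8
```

Request:
drive_tool(
  steps=[
    {"travel":[0,0,-0.2],"delta_rot":[0,0,0]},
    {"travel":[0,0,-0.5],"delta_rot":[0,0,0]},
    {"travel":[0,0,-0.5],"delta_rot":[0,0,0]},
    {"travel":[0,0.6,0],"delta_rot":[0,0,0]},
    {"travel":[0,0.6,0],"delta_rot":[0,0,0]},
    {"travel":[0,0.58,0],"delta_rot":[0,0,0]},
    {"travel":[0,0,0],"delta_rot":[0,0,0]},
    {"travel":[0,0,0],"delta_rot":[0,0,0]},
  ],
)

```text
time: 35.23
eef_pos: [0.5929, 0.0722, 0.0566]
ee_rot: [0.087, -0.05, 0.995, 0.005]
force: [-0.0, 0.1, 0.6]
gripper_width: 0.0003
grasp_force: 0.0
```

Run:
```python
from h import *
o,p,r=pose();z=r.as_matrix()[:,2];print(p,o["force"])
see("wrist",None,["square_key_top","bar_key_top","small_key_top"])
for k in([.591,.0715,.0703],): print(r.inv().apply(np.array(k)+.033*z-p)/.02)
```

```text
[0.5929 0.0722 0.0566] [-0.0385  0.104   0.5905]
wrist square_key_top [([0.5915, 0.0347, 0.0705], 0.91)]
wrist bar_key_top [([0.5896, 0.0721, 0.0719], 0.6)]
wrist small_key_top [([0.5849, 0.1091, 0.068], 0.68)]
[-0.0229 -0.0274  0.9578]
```

Request:
drive_tool(
  steps=[
    {"travel":[0,-0.02,0.4],"delta_rot":[0,0,0]},
    {"travel":[0,0,0.4],"delta_rot":[0,0,0]},
    {"travel":[0,0,0.1],"delta_rot":[0,0,0]},
    {"travel":[0,0,0.08],"delta_rot":[0,0,0]},
    {"travel":[0,0,0.06],"delta_rot":[0,0,0]},
    {"travel":[0,0,0],"delta_rot":[0,0,0]},
  ],
)

```text
time: 35.93
eef_pos: [0.5958, 0.0711, 0.035]
ee_rot: [0.086, -0.05, 0.995, 0.004]
force: [-2.0, -0.9, 3.2]
gripper_width: 0.0004
grasp_force: 1.9
```

Request:
drive_tool(
  steps=[
    {"travel":[0,0,0.06],"delta_rot":[0,0,0]},
    {"travel":[0,0,0.06],"delta_rot":[0,0,0]},
    {"travel":[0,0,0],"delta_rot":[0,0,0]},
  ],
)

```text
time: 36.18
eef_pos: [0.5962, 0.0712, 0.0336]
ee_rot: [0.087, -0.05, 0.995, 0.004]
force: [-6.2, -1.6, 10.6]
gripper_width: 0.0006
grasp_force: 5.6
```

Request:
drive_tool(
  steps=[
    {"travel":[0,0,0.05],"delta_rot":[0,0,0]},
    {"travel":[0,0,0],"delta_rot":[0,0,0]},
  ],
)

```text
time: 36.35
eef_pos: [0.5963, 0.0711, 0.0334]
ee_rot: [0.087, -0.05, 0.995, 0.004]
force: [-11.6, -2.3, 19.2]
gripper_width: 0.0005
grasp_force: 10.4
```

The bar key is fully down. I'll lift off, back away and check the scene.

Request:
drive_tool(
  steps=[
    {"travel":[0,0,-0.2],"delta_rot":[0,0,0]},
    {"travel":[0,0,-0.5],"delta_rot":[0,0,0]},
    {"travel":[0,0,-1],"delta_rot":[0,0,0]},
    {"travel":[0,0,-1],"delta_rot":[0,0,0]},
    {"travel":[0,0,-1],"delta_rot":[0,0,0]},
    {"travel":[0.2,0,-1],"delta_rot":[0,0,0]},
    {"travel":[0.2,0,-1],"delta_rot":[0,0,0]},
    {"travel":[0,0,0],"delta_rot":[0,0,0]},
    {"travel":[0,0,0],"delta_rot":[0,0,0]},
  ],
)

```text
time: 37.1
eef_pos: [0.5701, 0.0696, 0.1448]
ee_rot: [0.089, -0.05, 0.995, 0.005]
force: [-0.6, 0.3, -0.2]
gripper_width: 0.0003
grasp_force: 0.0
```

Run:
```python
from h import *
o,p,r=pose();print(p,o["force"],o["time"])
for c in("side","top"): see(c,None,["cup","small_cup","blue_vial","round_key_top","square_key_top","bar_key_top","small_key_top"])
a=see("side");g=cv2.cvtColor(a[0],cv2.COLOR_RGB2GRAY)
# cup uprightness: side edges along its length against the modelled axis
for z in(.14,.12,.10,.085):
    u,v=project(a,[[.677,.1075,z]])[0];print(z,round(u,1),int(v),g[int(v),int(u)-14:int(u)+15]//10)
```

```text
[0.5701 0.0696 0.1448] [-0.6498  0.3216 -0.1834] 37.1
side cup [([0.4038, 0.3098, 0.0221], 0.97), ([0.6741, 0.104, 0.156], 0.64)]
side small_cup [([0.6877, 0.0192, 0.1104], 0.73)]
side blue_vial [([0.5552, 0.2613, -0.0022], 0.8)]
side round_key_top []
side square_key_top [([0.5931, 0.0372, 0.0722], 0.53)]
side bar_key_top [([0.5861, 0.0743, 0.0667], 0.51), ([0.447, 0.135, -0.0023], 0.38)]
side small_key_top [([0.584, 0.1073, 0.0721], 0.58), ([0.6759, 0.1057, 0.1591], 0.3)]
top cup [([0.4055, 0.3099, 0.0227], 0.91), ([0.6762, 0.1064, 0.1563], 0.63), ([0.5496, 0.2566, 0.0026], 0.63)]
top small_cup [([0.6834, 0.0205, 0.1136], 0.54), ([0.6492, 0.0622, -0.0017], 0.28)]
top blue_vial [([0.553, 0.2567, 0.0031], 0.51)]
top round_key_top []
top square_key_top []
top bar_key_top []
top small_key_top []
0.14 199.3 214 [ 4  4  5  8 11 13 13 14 14 14 15 14 15 15 15 15 14 14 14 13 13 12 11 10
  8  7  7  7  7]
0.12 199.8 223 [ 5  7  7  8 10 12 13 13 14 14 15 15 15 15 15 15 15 14 14 13 13 12 12 10
  8  7  9  9 10]
0.1 200.4 233 [22 22 22 19 14 13 13 14 14 15 15 15 15 15 15 15 15 14 14 13 12 12 11  9
  7  4  5  6  7]
0.085 200.8 239 [13 14 19 21 16 13 13 14 14 14 15 15 15 15 15 15 15 14 14 13 13 12 11 10
 13 16 20 21 20]
```

```bash
python3 -c "
from cell import ctrl
print(ctrl.finish_job())"
```

```text
the job is handed in; nothing more can be done
None
```

The cup hangs upright on the tall peg with its rim on the deck, the round, square and bar keys were each pressed fully down and let up in that order, and the job was handed in at about 37 s, with no verdict shown.

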